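# Pack the handpiece away and snap its case shut

### The arm

A 7-joint arm with a two-finger parallel gripper is mounted at the origin on the work surface. World frame = base frame: x ahead of the robot, y to its left, z up, the work surface at z = 0. Lengths are in m, angles in rad, forces in N, time in s.
With the tool pointing down it reaches from about 0.425 to 0.925 m from the base axis. Payload 6.8 kg.
Tool frame: the origin (TCP) lies midway between the tips of the shut fingers; the grasp point (between the pads) lies 19 mm behind it (r.grip_depth is the distance from the TCP to the grasp point, in m); z points along the fingers, y is the line along which they close (so a half turn about z gives the same grasp; the last joint's range is limited). The gripper opens to 85 mm and grips with 20 to 120 N. Pads are 22 mm wide; open, the fingers measure 114 mm over their backs; the gripper's body (76 mm by 85 mm) begins 54 mm behind the grasp point. The pads swing forward as they close: fully open they stand 13 mm farther back than shut.
Start: joints at [-1.261, 0.477, 0.022, 1.555, -0.011, 1.109, -0.083], TCP at [0.274, 0.617, 0.231] pointing down, gripper open.
Joint ranges: [-2.96, 2.96], [-0.34, 2.1], [-1.41, 1.46], [0.24, 2.44], [-1.37, 4.51], [0.17, 1.92], [-2.96, 2.96]. Speed limits (rad/s): [2.39, 2.39, 3.14, 3.14, 3.14, 3.14, 3.14].

### API

Orientations are given as a rotation vector (axis times angle).
In Python, from bench import telemetry, grab_frame, calibration, order, silhouettes, r gives the robot as it stands.
- The arm moves only by the tool apply_moves, never from a script. Its argument "moves" is a list of rows, each a list of 7 numbers: the turn, a rotation vector about the tool's x, y, z scaled (see below), then the shift along the tool's x, y, z scaled (see below), then the opening, from -1 (shut) to 1 (fully open). A call has exactly 8 rows; each row shifts and turns the commanded pose from where the row before left it, along the tool's axes as they then stand; what a row does not reach is not made up. The controller multiplies each number of a shift by 1000 mm and each number of a turn by 6 degrees. A row lasts 1/12 s, in which the tool goes at most 41.7 mm and 7.16 degrees, less where a joint would pass 70% of its speed; a pose out of reach is approached as far as the arm can. A call with a number of a shift or a turn outside -1 to 1 is refused whole. A call with a gripper value outside its range is refused whole. The fingers move at their own pace and stop on an object; "grip_force" is the grip in N (left out, the last holds). Time passes only in rows, so rows that do not move let the fingers close, or fill a call up. It gives the time, the measured TCP pose, the force, the opening and the grip force at its end, in the units of the state.
- telemetry.get_obs(): the state, without advancing time (a new reading comes with each control period).
- grab_frame(name): name is "scene" or "top" or "wrist"; returns the picture (420x560x3 uint8, blue, green, red); there is no depth.
- calibration(name): a dict with "fx", "fy", "cx", "cy" (pixels), "world_from_camera" (4x4, takes a point from camera to world coordinates); the wrist camera has in their place "mount" (4x4, takes a point from camera to tool coordinates, whose origin is the TCP and whose axes are the flange's). Camera axes: x right, y down, z forward; pixel columns grow to the right and rows downward; lengths in m; the calibration is good to about 2 mm. A picture is of the moment at which its call begins: read the wrist's pose just before it. calibration takes no time and is no camera call.
- order.hand_in(): hands the job in; it is judged then, once.
Trained networks look in the newest picture that a camera, given by its name, has taken for a name from the list of things; names that differ only in an ending like _2 or _b are one class to them, and where a whole thing is asked for, a point or a joint stands for the part that bears it (a point fixed in the world has none). Each returns a list of dicts, best first, with "p" (0 to 1); they miss things now and then, are a little off and sometimes report something else, mostly with a low value. They report only what shows in the picture. A call takes as long as a camera call. They do not tell look-alikes from the thing itself.
- silhouettes(thing, camera): "mask" (420x560 bool, what is visible of it) and "extent" ([centre column, centre row, width, height] in pixels, round what is visible of it).
The state is a dict: "clock": time; "joints": joint angles; "qvel": joint speeds; "tau": joint torques, N m; "tcp_pos": TCP position; "orientation": TCP orientation; "contact_force": force on the tool from outside, world axes, zero at the start; "moment": the same for the moment, N m; "grip_width": finger opening in m; "gripper_force": force on a finger pad.
Only numpy, scipy, OpenCV 4.12 (cv2) and the standard library are available. Lean on these libraries where they do the work, as an engineer would, in place of code of your own. Each camera call takes 0.05 s, during which the arm holds its last target. There are 200 camera calls.

### The job

The flex-shaft handpiece is lying on its side on the bench: roll it along the bench until its release lever is on top and it rests on its flat, then lay it in the cradle of its open case, lever still up and nose towards the case's left end as the robot sees it. Then swing the lid over and press its front edge down until the spring catch snaps and the lid is fully shut. Leave the other things on the bench where they are.

Things in the scene. Friction and masses are not known exactly. Their poses are not given: they have to be found in the camera images.
- handpiece: Steel tool 160 mm long, 0.2 kg, balanced near its origin, which lies on its axis at mid-length; x points along the axis to the narrow nose, z to the lever. At the start it lies on its side, axis 13 mm high, the lever on the robot's side, 20 degrees below level: it has to roll away from the robot by 110 degrees (the axis travels 25 mm). It rolls easily, and stays where it is left.
- grip (a point): On the handpiece's axis, 18 mm ahead of its origin, same axes: middle of the bare part of the grip. The dark round grip runs from x = -60 to +42 mm of the handpiece, radius 13 mm, with one flat on the far side from the lever, 11 mm below the axis. On its flat it lies lever up, 24 mm high, axis 11 mm high; rolled to within 25 degrees it drops onto the flat by itself.
- lever (a point): Free end of the steel lever, at x = -55, z = 24 mm of the handpiece. The lever is 10 mm wide and slopes from there to x = -8 mm, where it meets the grip 14 mm from the axis; behind it is a tail coupling of radius 9 mm to x = -80 mm.
- nose (a point): Tip of the handpiece's nose, on its axis 80 mm ahead of its origin. The nose is a cone from x = 42 mm (radius 10 mm) to here (radius 6 mm).
- case: Hard grey case with a black insert, fixed to the bench: base 124 mm (x) by 200 mm (y), 50 mm high, 4 mm walls. Origin at the centre of its underside; x points to the hinge side (away from the robot), y to its left end as seen from the robot, z up. A strip with burs fills the back inside, x = 36 to 58 mm, 45 mm high.
- cradle (a point): Where the handpiece's origin lies when seated: at (-8, 0, 33) mm of the case, same axes. Nose along +y, lever up, flat down. Two saddles at y = -58 to -24 and 26 to 42 mm have a slot along y, 30 mm wide, 11 mm deep (top 33, floor 22 mm above the bench); between them is room for fingers, down to 4 mm above the bench. End stops at y = -87 and 87 mm, 33 mm high.
- lid (a joint): Opening angle of the lid, rad, growing as it opens: 0 shut, 2.2 to 2.5 as found (leaning back), limit 2.6. The hinge is stiff (0.2 N m): the lid stays where it is left. At about 0.08 the front edge, 10 mm proud, meets the spring catch; 10 to 15 N down near the front edge pushes it past, and it snaps to 0 and is held.
- lid_hinge (a point): Middle of the hinge line, at (62, 0, 50) mm of the case, the far top edge. The frame turns with the lid; when shut its axes are those of the case, and the lid is a shell with 4 mm walls from x = -124 mm (front edge) to 0, y = -100 to 100 mm, z = 0 to 19 mm (outer face). It opens upward about y.
- lid_edge (a point): Middle of the lid's front edge on its outer face: (-124, 0, 19) mm in the frame of lid_hinge, 69 mm above the bench when shut. The catch, a sprung steel nose 36 mm wide and 64 mm high, stands just in front of it, at the middle.
- brick: Bystander: pale soldering block on a wooden base, 75 by 65 by 48 mm. Origin at the centre of its underside.
- mug: Bystander: white mug, 76 mm wide, 85 mm high, handle to its +y. Origin at the centre of its underside.
- dish: Bystander: shallow steel dish, 116 mm wide, 18 mm high. Origin at the centre of its underside.
- tub: Bystander: blue plastic tub, 90 mm wide, 80 mm high. Origin at the centre of its underside.
There are look-alikes about, which are no part of the job. Of the things that look like the handpiece, the largest one is meant. Of the things shaped like the case, the grey one is meant.

How it is judged:
By the outcome, as a careful person would: the job done as asked, in the order asked, and still so for the second after the job is handed in, with the robot touching nothing.
It also fails if it takes over 64 s, if anything falls off the work surface, if the arm or the gripper's body presses on something with over 40 N, if the wrist force passes 120 N, or if a joint passes its speed limit or range.

## Working session

There is one attempt and no reset: what is moved stays moved. The work goes in short steps, Python scripts to look and compute and a tool call to move; the robot and the scene stay as the last step left them, time stands still between calls to the robot, and variables do not carry over. Pictures are saved under pics/ and viewed, at most 10 in all, crops included, and the job is handed in when it is done.

Besides the shell and the picture viewer there is one more tool, called as name(argument=value, ...), one argument or row to a line, values as JSON. apply_moves: Moves the arm, as the interface text tells. Its arguments: {"type":"object","properties":{"moves":{"type":"array"},"grip_force":{"type":"number"}},"required":["moves"]}

```bash
ls; mkdir -p pics
cat > h.py <<'E'
import numpy as np, cv2
from bench import telemetry, grab_frame, calibration, order, silhouettes, r
from scipy.spatial.transform import Rotation as R
def cam(name):
    c=calibration(name)
    if 'world_from_camera' in c: T=np.array(c['world_from_camera'])
    else:
        o=telemetry.get_obs(); W=np.eye(4); W[:3,:3]=R.from_rotvec(o['orientation']).as_matrix(); W[:3,3]=o['tcp_pos']
        T=W@np.array(c['mount'])
    return c,T
def ray(c,T,uv):
    d=T[:3,:3]@np.array([(uv[0]-c['cx'])/c['fx'],(uv[1]-c['cy'])/c['fy'],1.]); return T[:3,3],d/np.linalg.norm(d)
def atz(c,T,uv,z):
    o,d=ray(c,T,uv); return o+d*(z-o[2])/d[2]
def proj(c,T,P):
    p=np.linalg.inv(T)@np.append(P,1); return np.array([c['fx']*p[0]/p[2]+c['cx'],c['fy']*p[1]/p[2]+c['cy']])
def tri(rays):
    A=np.zeros((3,3));b=np.zeros(3)
    for o,d in rays:
        M=np.eye(3)-np.outer(d,d);A+=M;b+=M@o
    return np.linalg.solve(A,b)
E
python3 - <<'E'
from h import *
np.set_printoptions(precision=4,suppress=True)
o=telemetry.get_obs(); print(o['tcp_pos'],o['orientation'],o['grip_width'],o['clock'],r.grip_depth)
im=[grab_frame(n) for n in ('scene','top')]
cv2.imwrite('pics/s.png',im[0]);cv2.imwrite('pics/t.png',im[1])
for n in ('scene','top'):
    c,T=cam(n);print(n,c['fx'],c['cx'],c['cy'],T)
    for th in ('handpiece','case','lid','mug','brick','dish','tub'):
        for s in silhouettes(th,n): print(th,round(s['p'],2),np.round(s['extent']))
E
```

```text
pics
[0.2737 0.6164 0.2303] [-0.6515 -3.073   0.0028] 0.08503987213673578 0.0 0.0187
scene 411.0259217031342 275.0710901791904 201.9651723961641 [[-0.3549  0.7373 -0.5749  1.2965]
 [ 0.9348  0.2899 -0.2054  0.2187]
 [ 0.0152 -0.6103 -0.792   0.9933]
 [ 0.      0.      0.      1.    ]]
handpiece 0.68 [345. 204.  50.  10.]
handpiece 0.56 [342. 178.  26.   6.]
handpiece 0.49 [243. 175.  91.  54.]
case 0.82 [189. 243.  86.  60.]
case 0.68 [345. 206.  53.   8.]
case 0.6 [244. 173.  94.  49.]
lid 0.97 [237. 181.  75.  29.]
lid 0.63 [187. 239.  85.  52.]
mug 0.97 [425. 244.  36.  40.]
brick 0.64 [275. 231.  36.  33.]
dish 0.65 [194. 136.  36.  24.]
tub 0.8 [159. 168.  33.  39.]
top 452.0595190953211 277.47891891097765 208.1107169098113 [[ 0.0276 -0.9966  0.0778  0.5484]
 [-0.9993 -0.0294 -0.0226  0.0009]
 [ 0.0248 -0.0771 -0.9967  1.1222]
 [ 0.      0.      0.      1.    ]]
handpiece 0.98 [202. 253.  61.  22.]
handpiece 0.77 [174. 188.  35.  23.]
handpiece 0.53 [216. 301.  44.  19.]
case 0.88 [351. 135.  97.  72.]
case 0.72 [330. 243.  99. 100.]
lid 0.81 [330. 213.  95.  46.]
lid 0.68 [353. 134.  93.  67.]
lid 0.39 [203. 254.  61.  23.]
mug 0.73 [ 98. 217.  44.  46.]
brick 0.68 [268. 182.  35.  37.]
dish 0.66 [424. 303.  47.  46.]
tub 0.75 [438. 215.  46.  38.]
```

View pics/s.png

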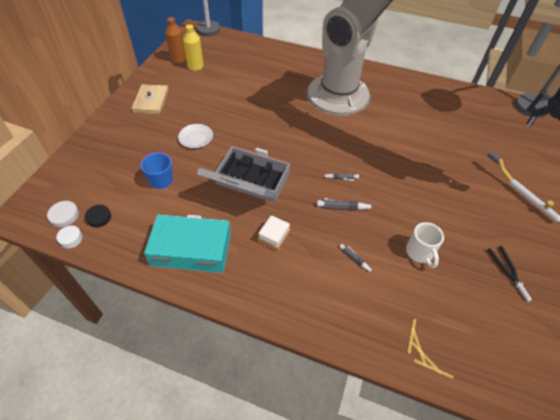

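View pics/t.png

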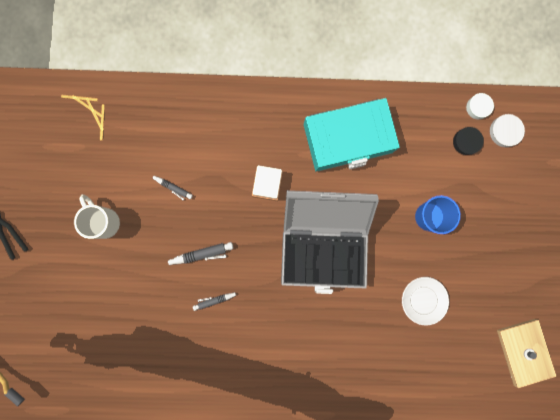

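The top view shows the largest handpiece at about (202,253), nose left (169,262) and tail (233,246), with the lever on the robot side. The grey case is at (325,260) with its lid leaning back to row 195. The teal case and two small pens are look-alikes.

Run:
```python
from h import *
np.set_printoptions(precision=4,suppress=True)
c,T=cam('top'); im=cv2.imread('pics/t.png')
for n,uv,z in [('nose',(169,262),.013),('tail',(234,246),.013),('hp',(202,253.5),.013),('caseFL',(283,286),.05),('caseFR',(366,287),.05),('hingeL',(286,236),.05),('hingeR',(369,237),.05),('lidL',(288,192),.13),('lidR',(376,194),.13),('brick',(268,182),.048),('pen',(214,301),.01),('pen2',(173,188),.01),('mug',(95,222),.085)]: print(n,atz(c,T,uv,z))
cr=np.hstack([cv2.resize(im[225:285,150:250],None,fx=4,fy=4,interpolation=3),cv2.resize(im[180:300,270:390],None,fx=3,fy=3,interpolation=3)[:240]])
cr=cv2.resize(im[180:310,155:385],None,fx=3.4,fy=3.4,interpolation=3);cv2.imwrite('pics/tc.png',cr)
o=telemetry.get_obs();print(R.from_rotvec(o['orientation']).as_matrix()); print(calibration('wrist'))
```

```text
nose [0.4962 0.2351 0.013 ]
tail [0.5392 0.0792 0.013 ]
hp [0.5189 0.1562 0.013 ]
caseFL [ 0.449  -0.0415  0.05  ]
caseFR [ 0.4517 -0.2375  0.05  ]
hingeL [ 0.5664 -0.0455  0.05  ]
hingeR [ 0.5696 -0.2432  0.05  ]
lidL [ 0.6622 -0.0439  0.13  ]
lidR [ 0.6637 -0.2395  0.13  ]
brick [0.6942 0.0009 0.048 ]
pen [0.4052 0.1231 0.01  ]
pen2 [0.6773 0.2342 0.01  ]
mug [0.5854 0.3913 0.085 ]
[[-0.914   0.4057  0.    ]
 [ 0.4057  0.914   0.0001]
 [ 0.      0.0001 -1.    ]]
{'fx': 371.00260767096796, 'fy': 371.00260767096796, 'cx': 280.35652501749775, 'cy': 208.15989810948628, 'mount': array([[-0.0006, -0.9649, -0.2627,  0.0675],
       [ 1.    , -0.0002, -0.0015,  0.0005],
       [ 0.0014, -0.2627,  0.9649, -0.142 ],
       [ 0.    ,  0.    ,  0.    ,  1.    ]])}
```

View pics/tc.png

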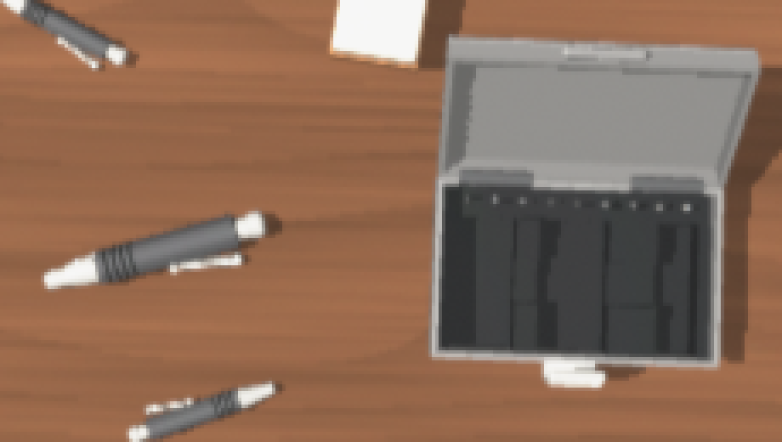

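The crop shows the nose at the left, tail at the right and lever on the robot side. The case's open front edge faces the robot. I'll move the wrist camera to where it sees both.

```bash
cat >> h.py <<'E'
np.set_printoptions(precision=4,suppress=True)
def pose():
    o=telemetry.get_obs(); return np.array(o['tcp_pos']),R.from_rotvec(o['orientation'])
def to(target,ang=None,n=8,turn=None):
    """per-row tool shifts for a straight way to target (world) in n rows while tool x heading turns to ang (deg)"""
    p,q=pose(); M=q.as_matrix(); h=np.degrees(np.arctan2(M[1,0],M[0,0]))
    d=0 if ang is None else -((ang-h+180)%360-180)
    print('pos',p,'heading',round(h,2),'tilt',M[:,2],'turn deg',round(d,2),'per row',round(d/6/n,3))
    for i in range(n):
        s=q.inv().apply((np.array(target)-p)/n); print(np.round(s,4)); q=q*R.from_rotvec([0,0,np.radians(d/n)])
E
python3 -c "
from h import *
to([0.52,0.12,0.23],105.4,16)"
```

```text
pos [0.2739 0.617  0.2313] heading 156.06 tilt [ 0.      0.0001 -1.    ] turn deg 50.66 per row 0.528
[-0.0267 -0.0221  0.0001]
[-0.0278 -0.0206  0.0001]
[-0.0289 -0.0191  0.0001]
[-0.03   -0.0174  0.0001]
[-0.0309 -0.0158  0.0001]
[-0.0317 -0.014   0.0001]
[-0.0324 -0.0123  0.0001]
[-0.033  -0.0105  0.0001]
[-0.0336 -0.0086  0.0001]
[-0.034  -0.0067  0.0001]
[-0.0343 -0.0049  0.0001]
[-0.0345 -0.003   0.0001]
[-0.0346 -0.001   0.0001]
[-0.0347  0.0009  0.0001]
[-0.0345  0.0028  0.0001]
[-0.0343  0.0047  0.0001]
```

apply_moves(
  moves=[
    [0,0,0.53,-0.027,-0.022,0,1],
    [0,0,0.53,-0.028,-0.021,0,1],
    [0,0,0.53,-0.029,-0.019,0,1],
    [0,0,0.53,-0.03,-0.017,0,1],
    [0,0,0.53,-0.031,-0.016,0,1],
    [0,0,0.53,-0.032,-0.014,0,1],
    [0,0,0.53,-0.032,-0.012,0,1],
    [0,0,0.53,-0.033,-0.01,0,1],
  ],
)

```text
clock: 1.47
tcp_pos: [0.3984, 0.3672, 0.2316]
orientation: [-1.316, -2.853, -0.001]
contact_force: [0.6, -0.1, -0.0]
grip_width: 0.0853
gripper_force: 0.0
```

apply_moves(
  moves=[
    [0,0,0.53,-0.034,-0.009,0,-1],
    [0,0,0.53,-0.034,-0.007,0,-1],
    [0,0,0.53,-0.034,-0.005,0,-1],
    [0,0,0.53,-0.035,-0.003,0,-1],
    [0,0,0.53,-0.035,-0.001,0,-1],
    [0,0,0.53,-0.035,0.001,0,-1],
    [0,0,0.53,-0.034,0.003,0,-1],
    [0,0,0.53,-0.034,0.005,0,-1],
  ],
)

```text
clock: 2.13
tcp_pos: [0.5211, 0.1178, 0.2317]
orientation: [1.912, 2.493, 0.001]
contact_force: [0.5, 1.4, 0.1]
grip_width: 0.0003
gripper_force: 0.0
```

Run:
```python
from h import *
o=telemetry.get_obs();print(o['tcp_pos'],o['orientation'],o['joints'],o['clock'],o['grip_width'],np.max(np.abs(o['qvel'])))
c,T=cam('wrist');im=grab_frame('wrist');np.savez('w1.npz',T=T,im=im);cv2.imwrite('pics/w1.png',im)
for th in ('handpiece','case','lid'):
    for s in silhouettes(th,'wrist'): print(th,round(s['p'],2),np.round(s['extent']))
c2,T2=cam('top')
```

```text
[0.5211 0.1178 0.2317] [1.9117 2.4927 0.0013] [-0.6775  0.2525  0.4045  1.9139 -0.1177  0.9972  0.0418] 2.1333 0.0002774855331407084 0.543628579214269
handpiece 0.98 [478. 100.  91.  93.]
handpiece 0.65 [167. 141.  27. 114.]
handpiece 0.57 [284. 129.  31. 173.]
case 0.96 [216. 338. 144.  88.]
```

View pics/w1.png

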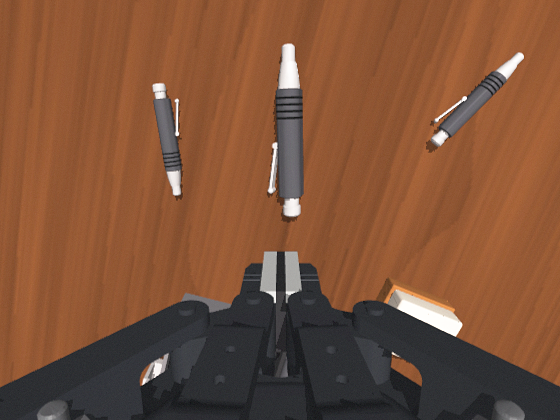

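The wrist view shows the large handpiece upright in the middle: nose tip (288,45), tail (291,216), lever at its left, on the robot side. I'll retake it settled and triangulate with the top view.

Run:
```python
from h import *
c,T=cam('wrist');im=grab_frame('wrist');np.savez('w2.npz',T=T,im=im);print(T[:3,3])
ms=[s for s in silhouettes('handpiece','wrist') if s['extent'][3]>150]; print(len(ms))
m=ms[0]['mask']; ys,xs=np.nonzero(m)
ends=lambda k:(xs[k].mean(),ys[k].mean())
tip=ends(ys<=ys.min()+1);tail=ends(ys>=ys.max()-1);tip=(tip[0],ys.min());tail=(tail[0],ys.max()+1)
for y in range(ys.min(),ys.max(),12): print(y,xs[ys==y].min(),xs[ys==y].max())
grab_frame('top');c2,T2=cam('top')
s=[s for s in silhouettes('handpiece','top') if s['extent'][2]>50][0]['mask'];Y,X=np.nonzero(s)
t2=(X.min(),Y[X<=X.min()+1].mean());a2=(X.max()+1,Y[X>=X.max()-1].mean())
print(tip,tail,t2,a2)
P=tri([ray(c,T,tip),ray(c2,T2,t2)]);Q=tri([ray(c,T,tail),ray(c2,T2,a2)])
print('tri nose',P,'tail',Q,np.linalg.norm(P-Q))
P=atz(c,T,tip,.013);Q=atz(c,T,tail,.013);print('wrist@13',P,Q,np.linalg.norm(P-Q),(P+Q)/2,np.degrees(np.arctan2(*(P-Q)[1::-1])))
P=atz(c2,T2,t2,.013);Q=atz(c2,T2,a2,.013);print('top@13',P,Q,np.linalg.norm(P-Q),(P+Q)/2,np.degrees(np.arctan2(*(P-Q)[1::-1])))
```

```text
[0.5028 0.1837 0.3734]
1
44 287 290
56 281 296
68 280 297
80 279 298
92 276 301
104 276 302
116 276 302
128 277 302
140 277 302
152 273 303
164 272 303
176 271 303
188 268 304
200 284 299
212 283 300Traceback (most recent call last):
  File "<stdin>", line 9, in <module>
IndexError: list index out of range
```

Run:
```python
from h import *
d=np.load('w2.npz');c=calibration('wrist');T=d['T'];c2,T2=cam('top')
tip=(288.5,44);tail=(291.5,216);t2=(168,262.6);a2=(234,245.2)
for uv in [(tip,t2),(tail,a2)]:
    P=tri([ray(c,T,uv[0]),ray(c2,T2,uv[1])]);print('tri',P)
for n,C,TT,a,b in [('w',c,T,tip,tail),('t',c2,T2,t2,a2)]:
    P=atz(C,TT,a,.012);Q=atz(C,TT,b,.012);print(n,P,Q,np.linalg.norm(P-Q),(P+Q)/2,np.degrees(np.arctan2(*(P-Q)[1::-1])))
P=atz(c,T,(288.5,92),.013);Q=atz(c,T,(290,140),.013);print('grip',P,Q,np.degrees(np.arctan2(*(P-Q)[1::-1])))
```

```text
tri [0.4949 0.2383 0.0098]
tri [0.5416 0.0802 0.0022]
w [0.4954 0.2381 0.012 ] [0.5411 0.0831 0.012 ] 0.16162170466873607 [0.5183 0.1606 0.012 ] 106.45139015433531
t [0.4946 0.2376 0.012 ] [0.5411 0.0793 0.012 ] 0.1649755906631548 [0.5179 0.1585 0.012 ] 106.35432577165054
grip [0.5063 0.1983 0.013 ] [0.5193 0.1563 0.013 ] 107.24493839590787
```

```bash
python3 -c "
from h import *
to([0.508,0.1717,0.031],106.4,8)"
```

```text
pos [0.52   0.121  0.2312] heading 105.35 tilt [-0.0004  0.0005 -1.    ] turn deg -1.05 per row -0.022
[0.0065 0.0002 0.025 ]
[0.0065 0.0003 0.025 ]
[0.0065 0.0003 0.025 ]
[0.0065 0.0003 0.025 ]
[0.0065 0.0003 0.025 ]
[0.0065 0.0003 0.025 ]
[0.0065 0.0003 0.025 ]
[0.0065 0.0003 0.025 ]
```

apply_moves(
  moves=[
    [0,0,-0.18,0.0065,0,0.03,-1],
    [0,0,0,0.0065,0,0.03,-1],
    [0,0,0,0.0065,0,0.03,-1],
    [0,0,0,0.0065,0,0.03,-1],
    [0,0,0,0.0065,0,0.03,-1],
    [0,0,0,0.0065,0,0.03,-1],
    [0,0,0,0.0065,0.001,0.02,-1],
    [0,0,0,0.0065,0.001,0,-1],
  ],
)

```text
clock: 3.2
tcp_pos: [0.5046, 0.1705, 0.0276]
orientation: [-1.879, -2.513, 0.01]
contact_force: [-0.6, 0.4, -0.2]
grip_width: -0.0002
gripper_force: 0.0
```

apply_moves(
  moves=[
    [0,0,0,0,0,0,-1],
    [0,0,0,0,0,0.001,-1],
    [0,0,0,0,0,0.001,-1],
    [0,0,0,0,0,0.001,-1],
    [0,0,0,0,0,0.001,-1],
    [0,0,0,0,0,0.001,-1],
    [0,0,0,0,0,0,-1],
    [0,0,0,0,0,0,-1],
  ],
)

```text
clock: 3.87
tcp_pos: [0.5081, 0.1698, 0.0265]
orientation: [1.885, 2.513, 0.0]
contact_force: [0.2, -0.4, -0.6]
grip_width: -0.0002
gripper_force: 0.0
```

Run:
```python
from h import *
o=telemetry.get_obs();print(o['contact_force'],o['moment'],o['clock']);to([0.508,0.1717,0.025],106.4,1)
```

```text
[ 0.2314 -0.3861 -0.6243] [-0.0131 -0.0264 -0.0309] 3.8667
pos [0.5081 0.1698 0.0265] heading 106.25 tilt [ 0.0002  0.0001 -1.    ] turn deg -0.15 per row -0.026
[0.0019 0.0005 0.0015]
```

apply_moves(
  moves=[
    [0,0,0,0,0,0.001,-1],
    [0,0,0,0,0,0,-1],
    [0,0,0,0,0,0.001,-1],
    [0,0,0,0,0,0,-1],
    [0,0,0,0,0,0,-1],
    [0,0,0,0,0,0,-1],
    [0,0,0,0,0,0,-1],
    [0,0,0,0,0,0,-1],
  ],
)

```text
clock: 4.53
tcp_pos: [0.5088, 0.1701, 0.0252]
orientation: [1.885, 2.513, 0.002]
contact_force: [-1.6, -0.2, 11.1]
grip_width: 0.0002
gripper_force: 5.2
```

apply_moves(
  moves=[
    [0,0,0,0,0.003,0,-1],
    [0,0,0,0,0.003,0,-1],
    [0,0,0,0,0.003,0,-1],
    [0,0,0,0,0.003,0,-1],
    [0,0,0,0,0.003,0,-1],
    [0,0,0,0,0.003,0,-1],
    [0,0,0,0,0.003,0,-1],
    [0,0,0,0,0,0,-1],
  ],
)

```text
clock: 5.2
tcp_pos: [0.5301, 0.1764, 0.0256]
orientation: [1.884, 2.512, 0.005]
contact_force: [-0.3, -0.1, 11.2]
grip_width: 0.0001
gripper_force: 5.5
```

Run:
```python
from h import *
o=telemetry.get_obs();print(o['contact_force'],o['tcp_pos'],o['clock'])
im=grab_frame('scene');cv2.imwrite('pics/x.png',cv2.resize(im[150:290,260:420],None,fx=4,fy=4,interpolation=3))
```

```text
[-0.3234 -0.142  11.1833] [0.5301 0.1764 0.0256] 5.2
```

View pics/x.png

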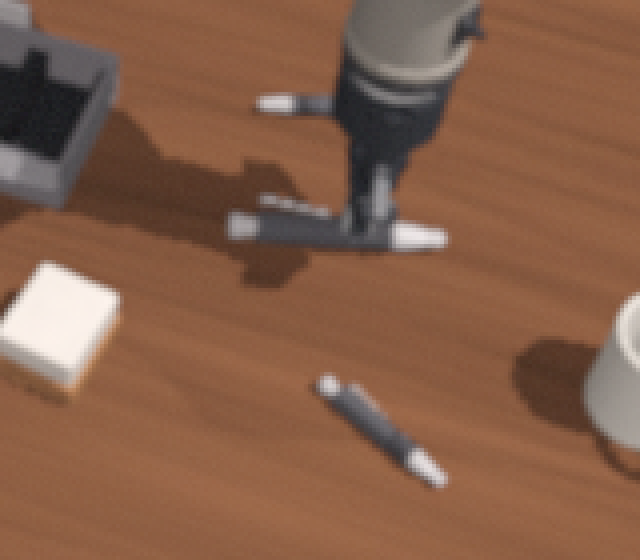

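Rolled about halfway: the lever is now up and to the robot side, and the axis is still straight. Second stroke.

apply_moves(
  moves=[
    [0,0,0,0,0,-0.004,-1],
    [0,0,0,0,0,-0.004,-1],
    [0,0,0,0,-0.005,0,-1],
    [0,0,0,0,-0.005,0,-1],
    [0,0,0,0,-0.003,0,-1],
    [0,0,0,0,0,0.004,-1],
    [0,0,0,0,0,0.004,-1],
    [0,0,0,0,0,0,-1],
  ],
)

```text
clock: 5.92
tcp_pos: [0.5176, 0.1728, 0.0255]
orientation: [1.884, 2.512, 0.005]
contact_force: [-0.9, 0.0, 12.7]
grip_width: -0.0003
gripper_force: 6.2
```

apply_moves(
  moves=[
    [0,0,0,0,0.0,0,-1],
    [0,0,0,0,0.003,0,-1],
    [0,0,0,0,0.003,0,-1],
    [0,0,0,0,0.003,0,-1],
    [0,0,0,0,0.003,0,-1],
    [0,0,0,0,0.003,0,-1],
    [0,0,0,0,0.003,0,-1],
    [0,0,0,0,0,0,-1],
  ],
)

```text
clock: 6.58
tcp_pos: [0.5351, 0.1781, 0.025]
orientation: [1.884, 2.512, 0.005]
contact_force: [1.0, 1.0, 8.5]
grip_width: -0.0002
gripper_force: 3.9
```

apply_moves(
  moves=[
    [0,0,0,0,0.003,0,-1],
    [0,0,0,0,0.002,0,-1],
    [0,0,0,0,0.002,0,-1],
    [0,0,0,0,0,0,-1],
    [0,0,0,0,0,-0.015,-1],
    [0,0,0,0,0,-0.03,-1],
    [0,0,0,0,0,-0.03,-1],
    [0,0,0,0,0,0,-1],
  ],
)

```text
clock: 7.25
tcp_pos: [0.5424, 0.1796, 0.1036]
orientation: [1.884, 2.51, 0.009]
contact_force: [1.0, 0.3, 0.3]
grip_width: -0.0002
gripper_force: 0.0
```

Run:
```python
from h import *
o=telemetry.get_obs();print(o['contact_force'],o['tcp_pos'],o['clock'])
c,T=cam('wrist');im=grab_frame('wrist');np.savez('w3.npz',T=T,im=im)
im2=grab_frame('scene')
cv2.imwrite('pics/x2.png',np.hstack([im[:,140:440],cv2.resize(im2[170:275,290:390],None,fx=4,fy=4,interpolation=3)]))
for s in silhouettes('handpiece','wrist'):
  if s['extent'][3]>150:
    ys,xs=np.nonzero(s['mask'])
    for y in range(ys.min(),ys.max()+1,12): print(y,xs[ys==y].min(),xs[ys==y].max())
```

```text
[0.9823 0.2638 0.2678] [0.5424 0.1796 0.1036] 7.25
155 40 52
167 36 55
179 36 77
191 37 77
203 40 76
215 43 77
227 47 76
239 50 78
251 53 80
263 56 84
275 59 84
287 65 84
299 72 84
106 223 236
118 221 240
130 221 242
142 219 245
154 217 247
166 217 249
178 214 253
190 214 253
202 215 254
214 216 254
226 217 254
238 217 255
250 214 254
262 213 256
274 212 243
286 210 241
298 209 233
```

View pics/x2.png

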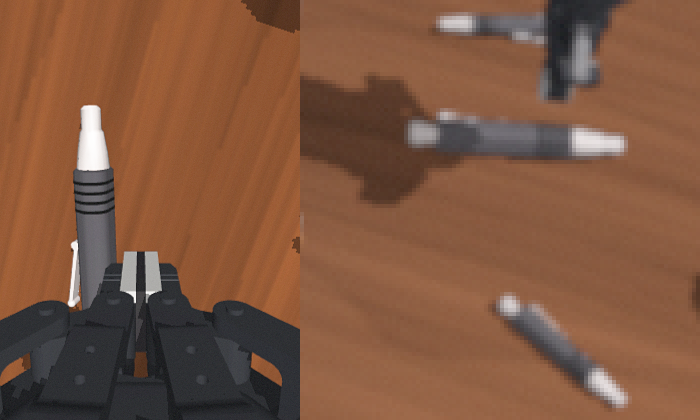

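The handpiece lies with its lever on the robot side again, near level, so the end of the stroke let it roll back or slip. I'll measure where it is.

Run:
```python
from h import *
d=np.load('w3.npz');c=calibration('wrist');T=d['T']
P=atz(c,T,(230,106),.013);A=atz(c,T,(233.5,178),.013);B=atz(c,T,(235,226),.013)
print(P,A,B,np.degrees(np.arctan2(*(A-B)[1::-1])),np.degrees(np.arctan2(*(P-B)[1::-1])))
a=np.radians(106.4);u=np.array([np.cos(a),np.sin(a)]);p=np.array([np.sin(a),-np.cos(a)])
O=np.array([.518,.160])
for Z in (P,A,B): print('along',(Z[:2]-O)@u,'perp',(Z[:2]-O)@p)
# lever
for uv in [(212,242),(211,300)]: 
  for z in (.005,.013,.02): L=atz(c,T,uv,z);print(uv,z,(L[:2]-O)@u,(L[:2]-O)@p)
for s in ([.5242,.1796],[.5088,.1701],[.5301,.1764],[.5176,.1728],[.5351,.1781]): print((np.array(s)-O)@u,(np.array(s)-O)@p)
```

```text
[0.4941 0.2363 0.013 ] [0.507  0.1942 0.013 ] [0.5159 0.1634 0.013 ] 106.04897006426214 106.61682970310495
along 0.07998763060652067 perp -0.001389893149930452
along 0.035875883037850075 perp -0.0009054654124562298
along 0.00384207230814505 perp -0.0011017271146833512
(212, 242) 0.005 -0.010237853111765081 -0.018339855772300555
(212, 242) 0.013 -0.007261267446535223 -0.016806770044366988
(212, 242) 0.02 -0.004656754989459104 -0.015465320032425057
(211, 300) 0.005 -0.05462077718170565 -0.02137427483788621
(211, 300) 0.013 -0.05016871111816278 -0.019740311893199528
(211, 300) 0.02 -0.04627315331256276 -0.018310594316598646
0.017052036868559304 0.011481639196268724
0.01228661254580904 -0.005974039851655463
0.012316417554658135 0.01623809898415787
0.01239215545684991 0.003230245057772734
0.012535544027161857 0.021514649333491054
```

The handpiece rolled back to its start, probably because the finger's trailing edge pressed past the top. Nothing else was disturbed. I'll repeat with pauses, lift clear before repositioning, and check after each stroke.

apply_moves(
  moves=[
    [0,0,0,0,-0.012,0,-1],
    [0,0,0,0,-0.012,0,-1],
    [0,0,0,0,-0.012,0.02,-1],
    [0,0,0,0,0,0.03,-1],
    [0,0,0,0,0,0.015,-1],
    [0,0,0,0,0,0.005,-1],
    [0,0,0,0,0,0,-1],
    [0,0,0,0,0,0,-1],
  ],
)

```text
clock: 8.07
tcp_pos: [0.5049, 0.1687, 0.0289]
orientation: [-1.885, -2.513, 0.002]
contact_force: [-0.6, -0.4, 0.7]
grip_width: 0.0003
gripper_force: 0.0
```

apply_moves(
  moves=[
    [0,0,0,0,0,0,-1],
    [0,0,0,0,0,0.001,-1],
    [0,0,0,0,0,0.001,-1],
    [0,0,0,0,0,0.001,-1],
    [0,0,0,0,0,0.001,-1],
    [0,0,0,0,0,0,-1],
    [0,0,0,0,0,0,-1],
    [0,0,0,0,0,0,-1],
  ],
)

```text
clock: 8.73
tcp_pos: [0.5052, 0.1691, 0.0254]
orientation: [1.885, 2.513, 0.0]
contact_force: [0.5, 0.7, 0.3]
grip_width: 0.0003
gripper_force: 0.2
```

```bash
cat >> h.py <<'E'
def fp(s):
    a=np.radians(106.4);O=np.array([.518,.160]);v=np.array(s)[:2]-O
    return np.round([v@[np.cos(a),np.sin(a)],v@[np.sin(a),-np.cos(a)]],4)
E
python3 - <<'E'
from h import *
o=telemetry.get_obs();print(o['contact_force'],o['tcp_pos'],fp(o['tcp_pos']),o['clock'])
E
```

```text
[0.4842 0.652  0.2549] [0.5052 0.1691 0.0254] [ 0.0124 -0.0097] 8.7333
```

apply_moves(
  moves=[
    [0,0,0,0,0,-0.003,-1],
    [0,0,0,0,0.003,0,-1],
    [0,0,0,0,0,0,-1],
    [0,0,0,0,0,0.003,-1],
    [0,0,0,0,0,0.001,-1],
    [0,0,0,0,0,0,-1],
    [0,0,0,0,0,0,-1],
    [0,0,0,0,0,0,-1],
  ],
)

```text
clock: 9.4
tcp_pos: [0.5091, 0.1703, 0.0253]
orientation: [1.885, 2.512, 0.003]
contact_force: [-1.1, 0.7, 11.3]
grip_width: 0.0002
gripper_force: 5.6
```

apply_moves(
  moves=[
    [0,0,0,0,0.003,0,-1],
    [0,0,0,0,0.003,0,-1],
    [0,0,0,0,0.003,0,-1],
    [0,0,0,0,0.003,0,-1],
    [0,0,0,0,0.003,0,-1],
    [0,0,0,0,0.003,0,-1],
    [0,0,0,0,0,0,-1],
    [0,0,0,0,0,0,-1],
  ],
)

```text
clock: 10.07
tcp_pos: [0.527, 0.1758, 0.0254]
orientation: [1.884, 2.512, 0.005]
contact_force: [0.1, 0.8, 9.5]
grip_width: 0.0001
gripper_force: 5.1
```

apply_moves(
  moves=[
    [0,0,0,0,0,-0.001,-1],
    [0,0,0,0,0,-0.001,-1],
    [0,0,0,0,0,-0.004,-1],
    [0,0,0,0,0,-0.01,-1],
    [0,0,0,0,0,-0.02,-1],
    [0,0,0,0,0,0,-1],
    [0,0,0,0,0,0,-1],
    [0,0,0,0,0,0,-1],
  ],
)

```text
clock: 10.73
tcp_pos: [0.5251, 0.175, 0.0604]
orientation: [-1.885, -2.513, -0.0]
contact_force: [0.6, -0.9, -1.2]
grip_width: 0.0002
gripper_force: 0.0
```

```bash
cat >> h.py <<'E'
def look(name):
    o=telemetry.get_obs();print(o['contact_force'],o['tcp_pos'],fp(o['tcp_pos']),o['clock'])
    c,T=cam('wrist');im=grab_frame('wrist');np.savez(name,T=T,im=im)
    for s in silhouettes('handpiece','wrist'):
        e=s['extent']; ys,xs=np.nonzero(s['mask'])
        if e[3]>70 and 180<e[0]<380:
            print('p',s['p'],np.round(e))
            for y in range(ys.min()+2,min(ys.max(),ys.min()+150),10):
                l,rr=xs[ys==y].min(),xs[ys==y].max()+1; print(y,l,rr,'ax',fp(atz(c,T,((l+rr)/2,y),.013)),'L',fp(atz(c,T,(l,y),.013)),'R',fp(atz(c,T,(rr,y),.013)))
    return im
E
python3 - <<'E'
from h import *
look('w4.npz')
E
```

```text
[ 0.5907 -0.855  -1.2289] [0.5251 0.175  0.0604] [0.0124 0.011 ] 10.7333
```

Run:
```python
from h import *
for i in range(2):
  grab_frame('wrist')
  for s in silhouettes('handpiece','wrist'): print(s['p'],np.round(s['extent']))
im=grab_frame('wrist');c,T=cam('wrist')
g=cv2.cvtColor(im,cv2.COLOR_BGR2HSV)
for y in range(100,260,15):
  row=g[y,180:360]; k=np.nonzero(row[:,1]<70)[0]+180; print(y,k.min() if len(k) else '',k.max() if len(k) else '',len(k), fp(atz(c,T,((k.min()+k.max()+1)/2,y),.013)) if len(k) else '')
for P in ([.518,.16,.013],):
  for s in (0,11): 
    print([proj(c,T,[.518-.282*t+.959*s/1000,.16+.959*t+.282*s/1000,.013]) for t in (.08,.042,.03)])
```

```text
0.97 [532. 244.  56.  79.]
0.88 [ 48. 257.  62. 184.]
0.78 [271. 242.  46. 273.]
0.96 [ 50. 257.  59. 180.]
0.91 [531. 243.  50.  73.]
0.81 [270. 241.  47. 271.]
100   0 
115 258 281 24 [0.0758 0.0053]
130 258 281 24 [0.0685 0.0053]
145 255 285 31 [0.0611 0.0054]
160 253 288 36 [0.0535 0.0056]
175 252 290 39 [0.0458 0.0058]
190 247 293 47 [0.0378 0.0052]
205 247 293 47 [0.0298 0.0051]
220 248 293 46 [0.0215 0.0053]
235 249 293 45 [0.013  0.0055]
250 249 293 45 [0.0044 0.0054]
[array([259.1024, 106.1872]), array([260.4206, 182.2199]), array([260.8088, 204.6088])]
[array([281.4931, 106.1208]), array([281.6432, 182.1681]), array([281.6874, 204.561 ])]
```

The axis is now at +5.4 mm, up from −1. I'll continue with shorter strokes, kept centred under the finger.

apply_moves(
  moves=[
    [0,0,0,0,-0.006,0,-1],
    [0,0,0,0,-0.006,0,-1],
    [0,0,0,0,0,0.02,-1],
    [0,0,0,0,0,0.01,-1],
    [0,0,0,0,0,0.004,-1],
    [0,0,0,0,0,0.002,-1],
    [0,0,0,0,0,0,-1],
    [0,0,0,0,0,0,-1],
  ],
)

```text
clock: 11.75
tcp_pos: [0.5148, 0.172, 0.0251]
orientation: [1.885, 2.512, 0.003]
contact_force: [0.4, 1.0, 4.5]
grip_width: 0.0002
gripper_force: 2.3
```

apply_moves(
  moves=[
    [0,0,0,0,0.002,0,-1],
    [0,0,0,0,0.003,0,-1],
    [0,0,0,0,0.003,0,-1],
    [0,0,0,0,0.003,0,-1],
    [0,0,0,0,0.003,0,-1],
    [0,0,0,0,0.002,0,-1],
    [0,0,0,0,0,0,-1],
    [0,0,0,0,0,0,-1],
  ],
)

```text
clock: 12.42
tcp_pos: [0.5311, 0.177, 0.0257]
orientation: [1.884, 2.512, 0.006]
contact_force: [1.1, 0.9, 8.2]
grip_width: 0.0001
gripper_force: 4.3
```

apply_moves(
  moves=[
    [0,0,0,0,0,-0.001,-1],
    [0,0,0,0,0,-0.001,-1],
    [0,0,0,0,0,-0.004,-1],
    [0,0,0,0,0,-0.01,-1],
    [0,0,0,0,0,-0.02,-1],
    [0,0,0,0,0,0,-1],
    [0,0,0,0,0,0,-1],
    [0,0,0,0,0,0,-1],
  ],
)

```text
clock: 13.08
tcp_pos: [0.5289, 0.1761, 0.0604]
orientation: [-1.885, -2.513, -0.0]
contact_force: [-1.0, -0.3, -0.1]
grip_width: -0.0003
gripper_force: 0.0
```

```bash
cat >> h.py <<'E'
def axis(z=.013):
    p=telemetry.get_obs();print(p['contact_force'],p['tcp_pos'],fp(p['tcp_pos']),p['clock'])
    c,T=cam('wrist');im=grab_frame('wrist');g=cv2.cvtColor(im,cv2.COLOR_BGR2HSV)
    for y in range(90,310,10):
        k=np.nonzero(g[y,180:380,1]<70)[0]+180
        if len(k)>8: print(y,k.min(),k.max()+1,fp(atz(c,T,((k.min()+k.max()+1)/2,y),z)))
    return im
E
python3 - <<'E'
from h import *
im=axis();cv2.imwrite('pics/w5.png',im)
E
```

```text
[-0.9665 -0.3237 -0.1118] [0.5289 0.1761 0.0604] [0.0123 0.015 ] 13.0833
110 285 310 [0.0782 0.023 ]
120 285 310 [0.0734 0.023 ]
130 285 310 [0.0686 0.0231]
140 282 313 [0.0636 0.0231]
150 281 314 [0.0586 0.0232]
160 280 316 [0.0535 0.0235]
170 279 317 [0.0484 0.0235]
180 276 320 [0.0431 0.0236]
190 273 322 [0.0378 0.0234]
200 273 322 [0.0325 0.0234]
210 274 322 [0.027  0.0237]
220 274 322 [0.0215 0.0238]
230 274 321 [0.0158 0.0236]
240 275 322 [0.0101 0.0242]
250 275 321 [0.0043 0.0239]
260 263 321 [-0.0016  0.0207]
270 245 321 [-0.0075  0.0157]
280 243 321 [-0.0136  0.0152]
290 241 321 [-0.0198  0.0146]
300 233 328 [-0.026   0.0143]
```

View pics/w5.png

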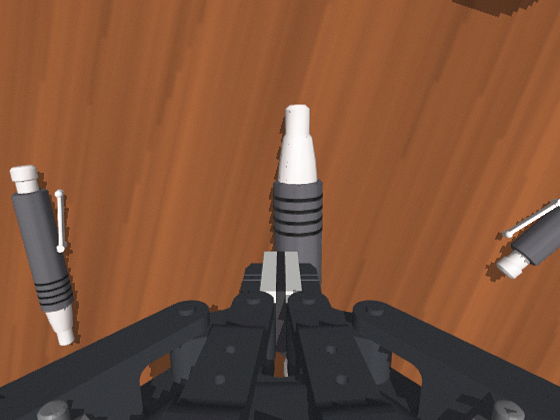

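The wrist view shows the handpiece rolled about 25 mm away, with no lever visible at the side. I'll raise the arm to confirm the lever is on top.

apply_moves(
  moves=[
    [0,0,0,0,0,-0.035,1],
    [0,0,0,0,0,-0.035,1],
    [0,0,0,0,0,-0.035,1],
    [0,0,0,0,0,-0.035,1],
    [0,0,0,0,0,-0.02,1],
    [0,0,0,0,0,0,1],
    [0,0,0,0,0,0,1],
    [0,0,0,0,0,0,1],
  ],
)

```text
clock: 13.8
tcp_pos: [0.5282, 0.1759, 0.2189]
orientation: [-1.884, -2.513, 0.003]
contact_force: [0.7, 0.6, 0.3]
grip_width: 0.0853
gripper_force: 0.0
```

Run:
```python
from h import *
im=axis(.011);cv2.imwrite('pics/w6.png',np.hstack([cv2.resize(im[20:240,220:340],None,fx=2.7,fy=2.7,interpolation=2), cv2.resize(cv2.imread('pics/s.png')[140:210,190:300],None,fx=4,fy=4,interpolation=2)[:594] if 0 else np.zeros((594,2,3),np.uint8)]))
# case corners from start pictures
s=cv2.imread('pics/s.png');t=cv2.imread('pics/t.png')
A=cv2.resize(t[180:300,275:385],None,fx=3.6,fy=3.6,interpolation=3);B=cv2.resize(s[140:205,190:300],None,fx=3.6,fy=3.6,interpolation=3)
C=cv2.resize(im[20:250,235:325],None,fx=2.2,fy=2.2,interpolation=2)
H=max(A.shape[0]+B.shape[0],C.shape[0]);W=max(A.shape[1],B.shape[1])
out=np.zeros((max(600,0),W+C.shape[1],3),np.uint8)
print(A.shape,B.shape,C.shape)
L=np.zeros((600,W,3),np.uint8);AB=np.vstack([A,B])
L2=AB[:600];out[:L2.shape[0],:W]=L2;out[:C.shape[0],W:]=C[:600];cv2.imwrite('pics/mix.png',out)
```

```text
[0.657  0.5934 0.2732] [0.5282 0.1759 0.2189] [0.0123 0.0142] 13.8
110 285 298 [0.0768 0.0232]
120 284 298 [0.068  0.0228]
130 282 300 [0.059  0.0229]
140 281 302 [0.0498 0.0234]
150 278 305 [0.0406 0.0234]
160 278 305 [0.0312 0.0235]
170 278 305 [0.0217 0.0235]
180 279 305 [0.012 0.024]
190 279 305 [0.0022 0.0241]
200 279 305 [-0.0077  0.0241]
210 279 305 [-0.0178  0.0242]
220 279 305 [-0.0281  0.0243]
230 279 305 [-0.0385  0.0243]
240 280 305 [-0.049   0.0249]
250 281 304 [-0.0597  0.0249]
260 284 301 [-0.0706  0.025 ]
270 288 297 [-0.0817  0.0251]
(432, 396, 3) (234, 396, 3) (506, 198, 3)
```

View pics/mix.png

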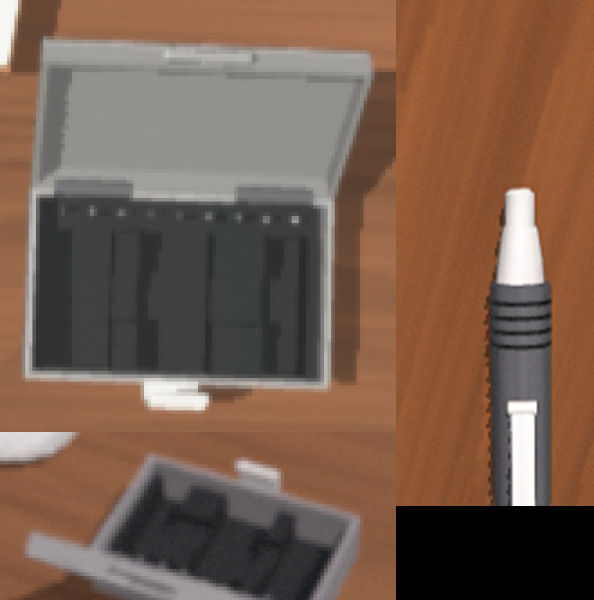

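The lever is on top and centred (right panel), the axis is straight, and the handpiece rests on its flat. Now the grasp 4 mm ahead of its origin.

```bash
python3 -c "
from h import *
to([0.540,0.1703,0.042],107.1,8)"
```

```text
pos [0.528  0.1757 0.2185] heading 106.27 tilt [-0.0029 -0.0015 -1.    ] turn deg -0.83 per row -0.017
[-0.0011  0.0013  0.0221]
[-0.0011  0.0013  0.0221]
[-0.0011  0.0013  0.0221]
[-0.0011  0.0013  0.0221]
[-0.0011  0.0013  0.0221]
[-0.0011  0.0013  0.0221]
[-0.0011  0.0013  0.0221]
[-0.0011  0.0013  0.0221]
```

apply_moves(
  moves=[
    [0,0,-0.14,-0.002,0.002,0.03,1],
    [0,0,0,-0.002,0.002,0.03,1],
    [0,0,0,-0.002,0.002,0.03,1],
    [0,0,0,-0.002,0.002,0.03,1],
    [0,0,0,-0.001,0.002,0.03,1],
    [0,0,0,0,0,0.026,1],
    [0,0,0,0,0,0,1],
    [0,0,0,0,0,0,1],
  ],
)

```text
clock: 14.52
tcp_pos: [0.5394, 0.1694, 0.0422]
orientation: [-1.865, -2.525, 0.008]
contact_force: [0.8, 1.1, 0.8]
grip_width: 0.0854
gripper_force: 0.0
```

```bash
python3 -c "
from h import *
axis(.011)
to([0.540,0.1703,0.002],107.1,1)"
```

```text
[0.7558 1.0623 0.8273] [0.5394 0.1694 0.0422] [0.003  0.0232] 14.5167
90 270 297 [0.0776 0.0229]
100 270 297 [0.0733 0.023 ]
110 270 297 [0.069 0.023]
120 267 300 [0.0646 0.0231]
130 266 302 [0.0602 0.0234]
140 264 303 [0.0556 0.0232]
150 263 304 [0.0511 0.0233]
160 262 305 [0.0464 0.0233]
170 257 310 [0.0417 0.0234]
180 256 311 [0.0369 0.0235]
190 257 311 [0.0321 0.0238]
200 257 310 [0.0271 0.0236]
210 257 310 [0.0221 0.0237]
220 257 310 [0.0171 0.0237]
230 257 310 [0.0119 0.0238]
240 258 310 [0.0067 0.0241]
250 258 309 [0.0014 0.0239]
260 258 309 [-0.004  0.024]
270 258 309 [-0.0095  0.0241]
280 259 309 [-0.015   0.0244]
290 259 309 [-0.0207  0.0245]
300 259 308 [-0.0264  0.0243]
pos [0.5409 0.1699 0.0439] heading 107.08 tilt [-0.0017 -0.0011 -1.    ] turn deg -0.02 per row -0.003
[ 0.0007 -0.0006  0.0419]
```

apply_moves(
  moves=[
    [0,0,0,0.001,-0.0005,0.015,1],
    [0,0,0,0,0,0.015,1],
    [0,0,0,0,0,0.008,1],
    [0,0,0,0,0,0.003,1],
    [0,0,0,0,0,0,1],
    [0,0,0,0,0,0,1],
    [0,0,0,0,0,0,0.2],
    [0,0,0,0,0,0,0],
  ],
  grip_force=40,
)

```text
clock: 15.23
tcp_pos: [0.5411, 0.1714, 0.0041]
orientation: [1.866, 2.526, 0.002]
contact_force: [-0.1, 0.4, -0.1]
grip_width: 0.0637
gripper_force: 0.0
```

apply_moves(
  moves=[
    [0,0,0,0,0,0,-0.1],
    [0,0,0,0,0,0,-0.2],
    [0,0,0,0,0,0,-0.3],
    [0,0,0,0,0,0,-0.4],
    [0,0,0,0,0,0,-0.5],
    [0,0,0,0,0,0,-1],
    [0,0,0,0,0,0,-1],
    [0,0,0,0,0,0,-1],
  ],
)

```text
clock: 15.9
tcp_pos: [0.5405, 0.1712, 0.0036]
orientation: [-1.866, -2.527, -0.0]
contact_force: [-2.1, -0.3, 5.4]
grip_width: 0.0242
gripper_force: 39.1
```

apply_moves(
  moves=[
    [0,0,0,0,0,-0.004,-1],
    [0,0,0,0,0,-0.006,-1],
    [0,0,0,0,0,-0.01,-1],
    [0,0,0,0,0,-0.015,-1],
    [0,0,0,0,0,-0.025,-1],
    [0,0,0,0,0,0,-1],
    [0,0,0,0,0,0,-1],
    [0,0,0,0,0,0,-1],
  ],
)

```text
clock: 16.57
tcp_pos: [0.5402, 0.1713, 0.0633]
orientation: [-1.866, -2.527, -0.0]
contact_force: [-1.0, 0.8, -2.8]
grip_width: 0.024
gripper_force: 39.6
```

Run:
```python
from h import *
o=telemetry.get_obs();print(o['grip_width'],o['gripper_force'],o['contact_force'],o['moment'])
im=axis(.07);cv2.imwrite('pics/g.png',im[:,150:450])
# case geometry: fit from start pictures
from scipy.optimize import least_squares
t,T=cam('top');s,S=cam('scene')
k=3.6
tp=lambda u,v:(275+u/k,180+v/k); sp=lambda u,v:(190+u/k,140+(v-432)/k)
# outer top corners of base (z=.05): top view FL,FR,BL,BR ; scene: FR(left-top 152,456), FL(358,517)
obs=[(t,T,tp(25,379),(-62,100,50)),(t,T,tp(329,387),(-62,-100,50)),(t,T,tp(33,190),(62,100,50)),(t,T,tp(331,203),(62,-100,50)),
     (s,S,sp(152,456),(-62,-100,50)),(s,S,sp(358,517),(-62,100,50))]
def f(x,ind=False):
    c,sn=np.cos(x[3]),np.sin(x[3]);o=[]
    for C,TT,uv,m in obs:
        m=np.array(m)/1000;P=np.array([x[0]+c*m[0]-sn*m[1],x[1]+sn*m[0]+c*m[1],x[2]+m[2]]);o+=list(proj(C,TT,P)-uv)
    return np.array(o)
q=least_squares(f,[.51,-.14,0,0]);print(q.x,np.degrees(q.x[3]));print(f(q.x).reshape(-1,2))
for n in('top','scene'):
    grab_frame(n);print(n,[(round(e['p'],2),np.round(e['extent'])) for e in silhouettes('case',n)])
```

```text
0.023994842322134405 39.633148312568665 [-1.0234  0.8356 -2.8431] [ 0.0285  0.0634 -0.0059]
[-1.0234  0.8356 -2.8431] [0.5402 0.1713 0.0633] [0.0045 0.0245] 16.5667
90 263 299 [0.0776 0.0233]
100 263 298 [0.0743 0.0231]
110 263 298 [0.0709 0.0232]
120 263 298 [0.0675 0.0232]
130 259 302 [0.064  0.0233]
140 258 304 [0.0605 0.0235]
150 256 305 [0.0569 0.0233]
160 255 307 [0.0533 0.0236]
170 254 307 [0.0496 0.0234]
180 253 308 [0.0458 0.0235]
190 248 314 [0.042  0.0237]
200 246 315 [0.0382 0.0236]
210 246 315 [0.0343 0.0236]
220 246 315 [0.0303 0.0237]
230 247 314 [0.0263 0.0237]
240 247 314 [0.0222 0.0237]
250 247 314 [0.0181 0.0238]
260 231 331 [0.0139 0.024 ]
270 213 349 [0.0096 0.0241]
280 209 353 [0.0053 0.0242]
290 205 357 [0.0009 0.0242]
300 192 369 [-0.0036  0.0241]
[ 0.5111 -0.1396 -0.0052 -0.0094] -0.5386183251616474
[[-0.074   0.0347]
 [-0.2443  0.771 ]
 [-0.4103 -0.0203]
 [ 0.3243 -0.4865]
 [-0.6712  0.0417]
 [ 0.002   0.1928]]
top [(0.84, array([352., 134.,  98.,  72.]))]
scene [(0.78, array([190., 243.,  86.,  58.])), (0.58, array([244., 174.,  92.,  52.]))]
```

View pics/g.png

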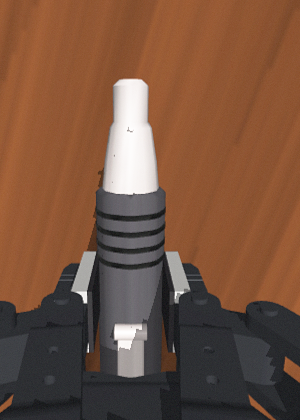

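The grip is good: lever up, centred between the pads, 24 mm wide. Next, move above the case and measure it with the wrist camera.

```bash
python3 -c "
from h import *
to([0.51,-0.165,0.21],89.5,12)"
```

```text
pos [0.5399 0.171  0.0625] heading 107.1 tilt [-0.0014 -0.0007 -1.    ] turn deg 17.6 per row 0.244
[-0.026  -0.0106 -0.0123]
[-0.0263 -0.01   -0.0123]
[-0.0265 -0.0093 -0.0123]
[-0.0268 -0.0086 -0.0123]
[-0.027  -0.0079 -0.0123]
[-0.0272 -0.0072 -0.0123]
[-0.0273 -0.0065 -0.0123]
[-0.0275 -0.0058 -0.0123]
[-0.0276 -0.0051 -0.0123]
[-0.0278 -0.0044 -0.0123]
[-0.0279 -0.0037 -0.0123]
[-0.028  -0.003  -0.0123]
```

apply_moves(
  moves=[
    [0,0,0.24,-0.026,-0.011,-0.03,-1],
    [0,0,0.24,-0.026,-0.01,-0.03,-1],
    [0,0,0.24,-0.027,-0.009,-0.03,-1],
    [0,0,0.24,-0.027,-0.009,-0.03,-1],
    [0,0,0.24,-0.027,-0.008,-0.027,-1],
    [0,0,0.24,-0.027,-0.007,0,-1],
    [0,0,0.24,-0.027,-0.006,0,-1],
    [0,0,0.24,-0.028,-0.006,0,-1],
  ],
)

```text
clock: 17.48
tcp_pos: [0.5206, -0.0544, 0.2106]
orientation: [2.112, 2.326, 0.001]
contact_force: [0.5, -0.0, -2.1]
grip_width: 0.0242
gripper_force: 40.2
```

apply_moves(
  moves=[
    [0,0,0.25,-0.028,-0.005,0,-1],
    [0,0,0.25,-0.028,-0.004,0,-1],
    [0,0,0.25,-0.028,-0.004,0,-1],
    [0,0,0.25,-0.028,-0.003,0,-1],
    [0,0,0,0,0,0,-1],
    [0,0,0,0,0,0,-1],
    [0,0,0,0,0,0,-1],
    [0,0,0,0,0,0,-1],
  ],
)

```text
clock: 18.15
tcp_pos: [0.5115, -0.1647, 0.2099]
orientation: [-2.227, -2.215, 0.0]
contact_force: [0.2, -0.3, -2.6]
grip_width: 0.0241
gripper_force: 40.1
```

Run:
```python
from h import *
to([0.51,-0.165,0.21],89.5,1)
c,T=cam('wrist');im=grab_frame('wrist');np.savez('w7.npz',T=T,im=im);cv2.imwrite('pics/w7.png',im)
for th in ('case','lid'):
    for s in silhouettes(th,'wrist'): print(th,round(s['p'],2),np.round(s['extent']))
a=-.0094;R2=np.array([[np.cos(a),-np.sin(a)],[np.sin(a),np.cos(a)]])
v=im.copy()
for m in [(-62,100,50),(-62,-60,50),(62,100,50),(-58,96,50),(36,96,45),(-23,42,33),(7,42,33),(-23,26,33),(7,26,33)]:
    P=np.append(R2@np.array(m[:2])/1000+[.5111,-.1396],m[2]/1000);uv=proj(c,T,P);print(m,uv);cv2.circle(v,tuple(int(round(x)) for x in uv),3,(0,0,255),1)
cv2.imwrite('pics/w7m.png',v)
g=cv2.cvtColor(im,cv2.COLOR_BGR2GRAY)
for y in (60,100,140,180,220,260): print(y,[int(x) for x in g[y,0:560:8]])
```

```text
pos [ 0.5115 -0.1647  0.2099] heading 89.7 tilt [-0.0007  0.0007 -1.    ] turn deg 0.2 per row 0.033
[-0.0003 -0.0015 -0.0001]
case 0.67 [373. 170. 374. 339.]
case 0.63 [543. 222.  34. 208.]
case 0.47 [455. 170. 205. 340.]
lid 0.62 [456. 171. 209. 342.]
lid 0.37 [559. 140.   2.  22.]
(-62, 100, 50) [198.2328  25.9425]
(-62, -60, 50) [208.4482 230.0204]
(62, 100, 50) [364.8913  26.5349]
(-58, 96, 50) [203.8803  31.8202]
(36, 96, 45) [328.8972  33.5446]
(-23, 42, 33) [253.4832 106.9224]
(7, 42, 33) [289.6514 107.0558]
(-23, 26, 33) [253.7787 126.6469]
(7, 26, 33) [289.4581 126.7797]
60 [101, 111, 113, 115, 113, 101, 104, 100, 104, 105, 108, 109, 105, 103, 100, 102, 105, 103, 95, 103, 104, 99, 105, 103, 99, 106, 125, 72, 35, 36, 40, 35, 40, 34, 37, 37, 39, 40, 37, 37, 38, 48, 55, 96, 56, 61, 119, 154, 132, 137, 131, 136, 133, 134, 135, 133, 131, 136, 134, 133, 133, 130, 133, 133, 135, 94, 91, 91, 134, 149]
100 [103, 100, 114, 110, 116, 111, 103, 101, 101, 111, 107, 108, 106, 104, 100, 104, 104, 103, 104, 100, 111, 105, 99, 104, 105, 105, 188, 69, 50, 52, 52, 53, 56, 173, 241, 251, 244, 
[... 796 characters left out ...]
, 93, 93, 135, 124, 175, 66]
220 [101, 101, 94, 107, 102, 106, 112, 107, 106, 111, 102, 112, 116, 108, 104, 103, 97, 105, 104, 106, 100, 107, 111, 102, 103, 109, 110, 64, 31, 43, 42, 71, 96, 73, 49, 41, 60, 82, 99, 70, 44, 48, 195, 49, 85, 107, 151, 135, 135, 136, 134, 137, 134, 132, 134, 133, 135, 135, 135, 132, 135, 135, 93, 94, 91, 134, 117, 173, 62, 66]
260 [98, 100, 106, 93, 110, 110, 97, 111, 106, 112, 112, 108, 114, 109, 113, 105, 92, 101, 105, 103, 104, 111, 113, 105, 95, 111, 113, 175, 127, 182, 180, 38, 71, 109, 109, 114, 112, 105, 82, 46, 176, 182, 122, 122, 177, 157, 138, 134, 135, 134, 134, 134, 137, 135, 134, 134, 136, 134, 134, 134, 133, 91, 91, 95, 133, 154, 69, 65, 100, 107]
```

View pics/w7m.png

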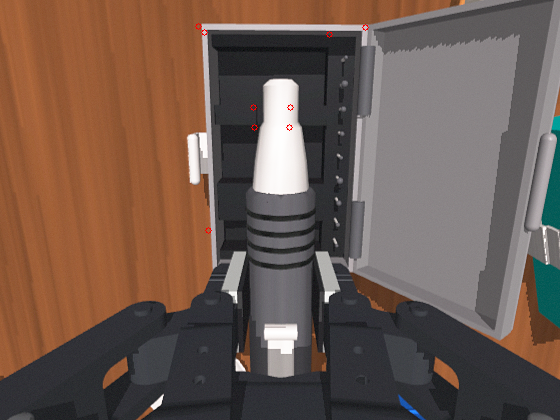

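The picture shows the case's left half. The true front rim is about column 203–212, a few pixels right of my predicted points at 198–208, with the catch at (198,155) and the slot under the nose. I'll refit with sub-pixel edges.

Run:
```python
from h import *
d=np.load('w7.npz');im=d['im'];T=d['T'];c=calibration('wrist')
hsv=cv2.cvtColor(im,cv2.COLOR_BGR2HSV);S=hsv[:,:,1].astype(float);V=hsv[:,:,2].astype(float)
print([int(x) for x in S[80,190:230]]);print([int(x) for x in V[80,190:230]])
print('R',[int(x) for x in V[60,330:380]],[int(x) for x in S[60,330:380]])
print('top',[int(x) for x in S[10:50,280]],[int(x) for x in V[10:50,280]])
def cross(a,th):
    i=np.nonzero(a<th)[0]; i=i[0]; return i-(th-a[i])/(a[i-1]-a[i]) 
F=[]
for y in list(range(40,120,4))+list(range(200,256,4)):
    u=190+cross(S[y,190:240],100)+.0; F.append(atz(c,T,(u,y),.05)[:2])
F=np.array(F);A=np.polyfit(F[:,1],F[:,0],1);print('front x(y):',A,'resid',np.std(F[:,0]-np.polyval(A,F[:,1])), 'x at y=-.14',np.polyval(A,-.14),'at -.06',np.polyval(A,-.06))
L=[]
for x in range(215,350,6):
    v=5+cross(S[5:60,x],100); L.append(atz(c,T,(x,v),.05)[:2])
L=np.array(L);B=np.polyfit(L[:,0],L[:,1],1);print('left y(x):',B,'at .51',np.polyval(B,.51),np.std(L[:,1]-np.polyval(B,L[:,0])))
```

```text
[161, 161, 167, 168, 165, 160, 168, 161, 161, 163, 159, 162, 167, 138, 30, 10, 10, 8, 8, 8, 4, 11, 4, 14, 11, 11, 0, 7, 18, 26, 14, 13, 13, 14, 22, 23, 9, 21, 21, 21]
[146, 150, 148, 149, 147, 147, 146, 149, 154, 155, 154, 159, 157, 159, 188, 195, 196, 195, 194, 126, 67, 69, 71, 71, 70, 70, 68, 70, 57, 40, 56, 58, 58, 56, 58, 56, 56, 60, 61, 62]
R [61, 62, 58, 58, 61, 61, 57, 60, 60, 56, 65, 100, 115, 115, 100, 61, 55, 62, 60, 61, 59, 57, 59, 60, 60, 73, 67, 68, 70, 69, 62, 83, 90, 97, 102, 110, 114, 124, 122, 116, 112, 108, 100, 91, 104, 161, 157, 155, 157, 157] [17, 16, 26, 22, 21, 25, 13, 9, 17, 18, 12, 8, 7, 16, 15, 13, 23, 16, 13, 13, 17, 18, 26, 26, 17, 7, 8, 11, 7, 7, 8, 18, 11, 11, 13, 16, 13, 8, 8, 11, 11, 5, 13, 8, 7, 10, 6, 7, 10, 6]
top [164, 168, 165, 161, 164, 166, 171, 165, 163, 168, 162, 167, 162, 145, 51, 7, 7, 10, 11, 8, 6, 8, 22, 10, 4, 20, 24, 12, 27, 12, 13, 31, 37, 13, 46, 41, 14, 67, 38, 26] [148, 144, 145, 149, 146, 144, 145, 148, 149, 144, 148, 145, 146, 151, 180, 212, 210, 210, 212, 195, 119, 65, 70, 74, 60, 39, 43, 43, 38, 41, 40, 41, 41, 39, 39, 44, 36, 23, 27, 20]
front x(y): [0.0126 0.4525] resid 9.50999827875165e-05 x at y=-.14 0.4507057868076602 at -.06 0.4517175381822581
left y(x): [-0.0128 -0.0311] at .51 -0.03765277065998455 6.702907310287958e-05
```

Run:
```python
from h import *
d=np.load('w7.npz');im=d['im'];c=calibration('wrist');M=np.array(c['mount'])
hsv=cv2.cvtColor(im,cv2.COLOR_BGR2HSV);V=hsv[:,:,2].astype(float)
def att(uv,z): o,dd=ray(c,M,uv);return o+dd*(z-o[2])/dd[2]
za=-.0075
k=np.nonzero(V[60:120,281]>150)[0]+60;print('nose row',k.min(),[att((281,k.min()),z) for z in (za,za-.005)])
for y in (90,110,130,150,170,180): 
    k=np.nonzero(V[y,230:330]>150)[0]+230;print(y,k.min(),k.max()+1,att(((k.min()+k.max()+1)/2,y),za))
for y in (200,210,225,240,255): print(y,[int(x) for x in V[y,236:326:3]])
print(telemetry.get_obs()['contact_force'],telemetry.get_obs()['moment'])
```

```text
nose row 79 [array([ 0.0765, -0.0006, -0.0075]), array([ 0.0761, -0.0006, -0.0125])]
90 264 298 [ 0.0729 -0.0006 -0.0075]
110 264 298 [ 0.0662 -0.0006 -0.0075]
130 260 302 [ 0.0593 -0.0006 -0.0075]
150 257 304 [ 0.0522 -0.0008 -0.0075]
170 255 306 [ 0.045  -0.0008 -0.0075]
180 254 307 [ 0.0413 -0.0008 -0.0075]
200 [50, 50, 55, 53, 79, 79, 89, 102, 106, 110, 109, 113, 111, 117, 117, 118, 119, 115, 108, 114, 115, 110, 105, 97, 87, 79, 69, 51, 50, 49]
210 [49, 51, 49, 43, 49, 80, 93, 98, 105, 108, 112, 114, 111, 110, 113, 117, 118, 117, 112, 114, 109, 109, 102, 93, 86, 66, 34, 51, 46, 55]
225 [29, 28, 33, 36, 50, 87, 91, 98, 106, 106, 112, 111, 110, 115, 115, 120, 118, 119, 113, 111, 110, 109, 104, 97, 80, 68, 37, 34, 20, 46]
240 [37, 37, 40, 35, 54, 79, 91, 101, 102, 107, 110, 112, 107, 112, 116, 117, 118, 119, 113, 114, 108, 107, 106, 96, 82, 69, 33, 44, 28, 47]
255 [178, 178, 179, 128, 52, 79, 90, 101, 105, 107, 112, 111, 111, 114, 116, 120, 122, 116, 111, 111, 111, 107, 103, 95, 81, 65, 31, 183, 181, 179]
[-0.2793  0.1748 -1.5367] [ 0.0157  0.0185 -0.0363]
```

```bash
python3 -c "
from h import *
to([0.5055,-0.134,0.065],89.27,8)"
```

```text
pos [ 0.5116 -0.1649  0.2101] heading 89.7 tilt [-0.0002  0.0004 -1.    ] turn deg 0.43 per row 0.009
[ 0.0039 -0.0008  0.0181]
[ 0.0038 -0.0008  0.0181]
[ 0.0038 -0.0008  0.0181]
[ 0.0038 -0.0008  0.0181]
[ 0.0038 -0.0008  0.0181]
[ 0.0038 -0.0008  0.0181]
[ 0.0038 -0.0008  0.0181]
[ 0.0038 -0.0008  0.0181]
```

apply_moves(
  moves=[
    [0,0,0.07,0.01,-0.002,0.01,-1],
    [0,0,0,0.01,-0.002,0.025,-1],
    [0,0,0,0.011,-0.002,0.03,-1],
    [0,0,0,0,0,0.03,-1],
    [0,0,0,0,0,0.03,-1],
    [0,0,0,0,0,0.02,-1],
    [0,0,0,0,0,0,-1],
    [0,0,0,0,0,0,-1],
  ],
)

```text
clock: 18.97
tcp_pos: [0.5049, -0.1341, 0.0644]
orientation: [-2.236, -2.204, 0.003]
contact_force: [1.6, 0.1, -1.3]
grip_width: 0.0239
gripper_force: 39.9
```

Run:
```python
from h import *
c,T=cam('wrist');im=grab_frame('wrist');np.savez('w8.npz',T=T,im=im)
to([0.5055,-0.134,0.065],89.27,1)
hsv=cv2.cvtColor(im,cv2.COLOR_BGR2HSV);S=hsv[:,:,1].astype(float);V=hsv[:,:,2]
for y in (10,40,70,200,230):
    k=np.nonzero(S[y,60:300]<90)[0]+60
    print(y,'front edge u',k[:3], atz(c,T,(k[0],y),.05), 'case-x=-8 at', atz(c,T,(k[0],y),.05)[0]+.054)
    print([int(x) for x in V[y,80:480:8]])
print(telemetry.get_obs()['moment'],telemetry.get_obs()['clock'])
```

```text
pos [ 0.506  -0.1346  0.0656] heading 89.17 tilt [-0.     -0.0001 -1.    ] turn deg -0.1 per row -0.016
[ 0.0006 -0.0005  0.0006]Traceback (most recent call last):
  File "<stdin>", line 7, in <module>
IndexError: index 0 is out of bounds for axis 0 with size 0
```

Run:
```python
from h import *
d=np.load('w8.npz');T=d['T'];im=d['im'];c=calibration('wrist')
hsv=cv2.cvtColor(im,cv2.COLOR_BGR2HSV);S=hsv[:,:,1].astype(float)
for y in range(40,260,20):
    k=np.nonzero(S[y,100:300]<90)[0]+100
    if len(k): P=atz(c,T,(k[0],y),.05);print(y,k[0],P,'slot x at TCP y', P[0]+.054+.0127*(-.134-P[1]))
```

```text
40 145 [ 0.4526 -0.041   0.05  ] slot x at TCP y 0.5054390910541113
60 147 [ 0.4526 -0.0483  0.05  ] slot x at TCP y 0.505512574607328
80 148 [ 0.4522 -0.0558  0.05  ] slot x at TCP y 0.5051876432088632
100 150 [ 0.4522 -0.0635  0.05  ] slot x at TCP y 0.5052597002942824
120 152 [ 0.4521 -0.0713  0.05  ] slot x at TCP y 0.5053337531931713
140 154 [ 0.4521 -0.0795  0.05  ] slot x at TCP y 0.5054098859890674
160 156 [ 0.4521 -0.0878  0.05  ] slot x at TCP y 0.505488187556031
180 158 [ 0.452  -0.0964  0.05  ] slot x at TCP y 0.5055687519047393
200 159 [ 0.4516 -0.1052  0.05  ] slot x at TCP y 0.5052160581832328
220 138 [ 0.4414 -0.1142  0.05  ] slot x at TCP y 0.4951240963005965
240 123 [ 0.4336 -0.1235  0.05  ] slot x at TCP y 0.4874173567845129
```

The slot and tool agree to within about 0.5 mm. Descend.

apply_moves(
  moves=[
    [0,0,0,0,0,0.01,-1],
    [0,0,0,0,0,0.01,-1],
    [0,0,0,0,0,0.006,-1],
    [0,0,0,0,0,0.004,-1],
    [0,0,0,0,0,0.003,-1],
    [0,0,0,0,0,0.002,-1],
    [0,0,0,0,0,0,-1],
    [0,0,0,0,0,0,-1],
  ],
)

```text
clock: 19.68
tcp_pos: [0.5059, -0.1351, 0.0303]
orientation: [2.238, 2.205, 0.0]
contact_force: [-0.6, -0.2, -1.7]
grip_width: 0.0244
gripper_force: 40.1
```

apply_moves(
  moves=[
    [0,0,0,0,0,0.001,-1],
    [0,0,0,0,0,0.001,-1],
    [0,0,0,0,0,0.001,-1],
    [0,0,0,0,0,0.001,-1],
    [0,0,0,0,0,0,-1],
    [0,0,0,0,0,0,-1],
    [0,0,0,0,0,0,-1],
    [0,0,0,0,0,0,-1],
  ],
)

```text
clock: 20.35
tcp_pos: [0.5058, -0.135, 0.0263]
orientation: [2.238, 2.205, 0.0]
contact_force: [-0.0, 1.0, -2.2]
grip_width: 0.0243
gripper_force: 40.1
```

apply_moves(
  moves=[
    [0,0,0,0,0,0.0005,-1],
    [0,0,0,0,0,0,-1],
    [0,0,0,0,0,0.0005,-1],
    [0,0,0,0,0,0,-1],
    [0,0,0,0,0,0.0005,-1],
    [0,0,0,0,0,0,-1],
    [0,0,0,0,0,0,-1],
    [0,0,0,0,0,0,-1],
  ],
)

```text
clock: 21.02
tcp_pos: [0.5059, -0.135, 0.0253]
orientation: [-2.238, -2.205, -0.001]
contact_force: [-1.3, 0.9, 6.4]
grip_width: 0.024
gripper_force: 41.0
```

It is seated at the predicted height, with 6 N of contact. Release to about 40 mm and retreat.

apply_moves(
  moves=[
    [0,0,0,0,0,0,-0.35],
    [0,0,0,0,0,0,-0.3],
    [0,0,0,0,0,0,-0.2],
    [0,0,0,0,0,0,-0.1],
    [0,0,0,0,0,0,-0.1],
    [0,0,0,0,0,-0.005,-0.1],
    [0,0,0,0,0,-0.01,-0.1],
    [0,0,0,0,0,-0.02,-0.1],
  ],
)

```text
clock: 21.68
tcp_pos: [0.5045, -0.1348, 0.0594]
orientation: [-2.236, -2.203, 0.003]
contact_force: [0.7, -0.4, -0.5]
grip_width: 0.0386
gripper_force: 0.0
```

apply_moves(
  moves=[
    [0,0,0,0,0,-0.03,-0.1],
    [0,0,0,0,0,-0.04,-0.1],
    [0,0,0,0,0,-0.04,-0.1],
    [0,0,0,0,0,-0.035,-0.1],
    [0,0,0,0,0,0,-1],
    [0,0,0,0,0,0,-1],
    [0,0,0,0,0,0,-1],
    [0,0,0,0,0,0,-1],
  ],
)

```text
clock: 22.35
tcp_pos: [0.5049, -0.1347, 0.204]
orientation: [-2.236, -2.204, 0.002]
contact_force: [-0.3, 0.0, 0.5]
grip_width: 0.0003
gripper_force: 0.0
```

Run:
```python
from h import *
to([0.5055,-0.134,0.21],89.27,1)
c,T=cam('wrist');im=grab_frame('wrist');np.savez('w9.npz',T=T,im=im)
hsv=cv2.cvtColor(im,cv2.COLOR_BGR2HSV);V=hsv[:,:,2]
ctr=np.array([.5128,-.1377]);a=-.0127
def loc(P): v=P[:2]-ctr;return np.round([np.cos(a)*v[0]+np.sin(a)*v[1],-np.sin(a)*v[0]+np.cos(a)*v[1]],4)
for y in range(20,270,8):
    k=np.nonzero(V[y,220:330]>140)[0]+220
    if len(k): print(y,k.min(),k.max()+1,len(k),loc(atz(c,T,((k.min()+k.max()+1)/2,y),.033)),loc(atz(c,T,((k.min()+k.max()+1)/2,y),.055)))
for s in silhouettes('handpiece','wrist'): print(round(s['p'],2),np.round(s['extent']))
print([int(x) for x in V[150,230:330:2]])
```

```text
pos [ 0.5049 -0.1347  0.204 ] heading 89.16 tilt [-0.002   0.0003 -1.    ] turn deg -0.11 per row -0.018
[ 0.0008  0.0006 -0.006 ]
20 220 330 110 [-0.0131  0.1344] [-0.0128  0.1298]
28 220 330 110 [-0.0131  0.1287] [-0.0128  0.1246]
36 220 330 110 [-0.0132  0.1231] [-0.0128  0.1193]
44 220 330 110 [-0.0132  0.1173] [-0.0129  0.114 ]
52 220 330 110 [-0.0132  0.1115] [-0.0129  0.1086]
60 220 330 110 [-0.0133  0.1056] [-0.0129  0.1031]
68 220 330 110 [-0.0133  0.0997] [-0.013   0.0976]
100 275 290 15 [-0.0074  0.0753] [-0.0075  0.075 ]
108 275 290 15 [-0.0074  0.0691] [-0.0075  0.0692]
116 274 291 17 [-0.0074  0.0628] [-0.0075  0.0633]
124 272 293 21 [-0.0074  0.0564] [-0.0075  0.0573]
132 271 294 23 [-0.0074  0.0499] [-0.0075  0.0513]
140 270 294 24 [-0.0078  0.0434] [-0.0079  0.0452]
172 220 221 1 [-0.0603  0.0166] [-0.0566  0.0203]
180 220 221 1 [-0.0606  0.0096] [-0.0569  0.0139]
188 220 221 1 [-0.0609  0.0026] [-0.0572  0.0074]
196 220 222 2 [-0.0608 -0.0045] [-0.0571  0.0008]
204 220 290 17 [-0.0315 -0.0117] [-0.0298 -0.0059]
212 220 288 14 [-0.0325 -0.0189] [-0.0308 -0.0127]
220 220 288 15 [-0.0326 -0.0263] [-0.0309 -0.0195]
228 220 288 15 [-0.0328 -0.0337] [-0.0311 -0.0264]
236 220 288 15 [-0.033  -0.0412] [-0.0312 -0.0334]
244 220 288 16 [-0.0331 -0.0488] [-0.0314 -0.0405]
252 220 297 29 [-0.0292 -0.0565] [-0.0277 -0.0476]
260 220 298 32 [-0.0289 -0.0643] [-0.0275 -0.0549]
268 220 299 31 [-0.0286 -0.0722] [-0.0272 -0.0622]
0.85 [283. 173.  28. 156.]
[56, 56, 53, 57, 59, 57, 58, 58, 57, 59, 52, 57, 58, 61, 58, 56, 57, 48, 60, 84, 95, 108, 118, 121, 124, 124, 132, 129, 121, 124, 119, 107, 93, 82, 52, 42, 60, 57, 60, 59, 58, 56, 62, 54, 57, 57, 58, 53, 60, 59]
```

The handpiece is seated: axis at case x ≈ −7.5 mm, lever on top. Now estimate the lid angle from the stored picture and plan the arc.

```bash
cat >> h.py <<'E'
CT=np.array([.5128,-.1377]);CA=-.0127
def cw(x,y,z):
    return np.array([CT[0]+np.cos(CA)*x-np.sin(CA)*y,CT[1]+np.sin(CA)*x+np.cos(CA)*y,z])
def lidp(th,d,h,y): return cw(.062+d*-np.cos(th)+h*np.sin(th),y,.05+d*np.sin(th)+h*np.cos(th))
E
python3 - <<'E'
from h import *
d=np.load('w7.npz');T=d['T'];c=calibration('wrist')
for th in (2.1,2.2,2.3,2.4,2.5,2.6): print(th,'inner',proj(c,T,lidp(th,.124,0,-.1)),'outer',proj(c,T,lidp(th,.124,.019,-.1)),'inner mid',proj(c,T,lidp(th,.124,0,0)),'outer mid',proj(c,T,lidp(th,.124,.019,0)), lidp(th,.124,.019,0.03))
t,TT=cam('top')
for th in (2.1,2.2,2.3,2.4,2.5,2.6): print(th,proj(t,TT,lidp(th,.124,.0,.1)),proj(t,TT,lidp(th,.124,.019,.1)))
to([.73,-.11,.21],89.27,8)
E
```

```text
2.1 inner [488.0513 348.0034] outer [505.842  338.6576] inner mid [516.8785 186.3981] outer mid [535.6401 183.0634] [ 0.6542 -0.1095  0.1474]
2.2 inner [498.816  341.3022] outer [512.6329 331.0294] inner mid [528.1056 183.9927] outer mid [542.1447 180.3255] [ 0.6635 -0.1096  0.1391]
2.3 inner [506.9358 334.0394] outer [516.8694 323.1428] inner mid [536.1966 181.3868] outer mid [545.7047 177.5039] [ 0.672  -0.1097  0.1298]
2.4 inner [512.4821 326.417 ] outer [518.7336 315.1725] inner mid [541.2916 178.6582] outer mid [546.5852 174.6641] [ 0.6794 -0.1098  0.1197]
2.5 inner [515.5994 318.6178] outer [518.4467 307.2661] inner mid [543.6133 175.8761] outer mid [545.0876 171.8598] [ 0.6859 -0.1099  0.109 ]
2.6 inner [516.4824 310.8007] outer [516.2497 299.5432] inner mid [543.4357 173.0993] outer mid [541.525  169.1334] [ 0.6912 -0.11    0.0976]
2.1 [286.16   201.4304] [286.2587 194.3151]
2.2 [286.2081 196.9456] [286.255  190.4905]
2.3 [286.2221 192.913 ] [286.218  187.1814]
2.4 [286.2029 189.3717] [286.1492 184.413 ]
2.5 [286.1515 186.3515] [286.0505 182.201 ]
2.6 [286.0696 183.8729] [285.924  180.5526]
pos [ 0.5049 -0.1348  0.2037] heading 89.16 tilt [-0.0026  0.     -1.    ] turn deg -0.11 per row -0.002
[ 0.0035  0.0281 -0.0009]
[ 0.0035  0.0281 -0.0009]
[ 0.0035  0.0281 -0.0009]
[ 0.0035  0.0281 -0.0009]
[ 0.0035  0.0281 -0.0009]
[ 0.0035  0.0281 -0.0009]
[ 0.0035  0.0281 -0.0009]
[ 0.0035  0.0281 -0.0009]
```

apply_moves(
  moves=[
    [0,0,0,0.003,0.028,-0.005,-1],
    [0,0,0,0.003,0.028,0,-1],
    [0,0,0,0.003,0.028,0,-1],
    [0,0,0,0.003,0.028,0,-1],
    [0,0,0,0.003,0.028,0,-1],
    [0,0,0,0.003,0.028,0,-1],
    [0,0,0,0.003,0.028,0,-1],
    [0,0,0,0.003,0.024,0,-1],
  ],
)

```text
clock: 23.12
tcp_pos: [0.7272, -0.1138, 0.2078]
orientation: [-2.236, -2.204, 0.003]
contact_force: [0.0, 0.5, 0.7]
grip_width: -0.0003
gripper_force: 0.0
```

apply_moves(
  moves=[
    [0,0,0,0,0,0,-1],
    [0,0,0,0,0,0.01,-1],
    [0,0,0,0,0,0.025,-1],
    [0,0,0,0,0,0.025,-1],
    [0,0,0,0,0,0.02,-1],
    [0,0,0,0,0,0.01,-1],
    [0,0,0,0,0,0,-1],
    [0,0,0,0,0,0,-1],
  ],
)

```text
clock: 23.78
tcp_pos: [0.7253, -0.1147, 0.1195]
orientation: [-2.238, -2.204, 0.002]
contact_force: [-0.7, 0.6, 0.7]
grip_width: 0.0001
gripper_force: 0.0
```

Run:
```python
from h import *
p,q=pose();print(p,telemetry.get_obs()['contact_force'],telemetry.get_obs()['clock'])
prev=None
for th in np.linspace(2.2,.1,22):
    if th>np.pi/2: P=lidp(th,.124,.019,.03);P[2]-=.017
    else: P=lidp(th,.107+.009*(1-th/1.57),.019,.03)
    P[0]+=.0145; print(round(th,2),np.round(P*1000,1), '' if prev is None else np.round((P-prev)*1000,1)); prev=P
```

```text
[ 0.7253 -0.1147  0.1195] [-0.7455  0.5684  0.6562] 23.7833
2.2 [ 678.  -109.6  122.1] 
2.1 [ 668.7 -109.5  130.4] [-9.3  0.1  8.4]
2.0 [ 658.5 -109.4  137.8] [-10.1   0.1   7.4]
1.9 [ 647.7 -109.2  144.2] [-10.8   0.1   6.4]
1.8 [ 636.3 -109.1  149.4] [-11.4   0.1   5.2]
1.7 [ 624.5 -108.9  153.5] [-11.9   0.2   4.1]
1.6 [ 612.3 -108.8  156.4] [-12.2   0.2   2.9]
1.5 [ 601.  -108.6  158.5] [-11.3   0.1   2.1]
1.4 [ 590.  -108.5  159.6] [-11.    0.1   1.2]
1.3 [ 578.9 -108.4  159.7] [-11.1   0.1   0. ]
1.2 [ 567.8 -108.2  158.6] [-11.1   0.1  -1.1]
1.1 [ 556.9 -108.1  156.4] [-11.    0.1  -2.2]
1.0 [ 546.1 -107.9  153.1] [-10.8   0.1  -3.3]
0.9 [ 535.7 -107.8  148.6] [-10.4   0.1  -4.4]
0.8 [ 525.7 -107.7  143.2] [-10.    0.1  -5.5]
0.7 [ 516.3 -107.6  136.7] [-9.4  0.1 -6.5]
0.6 [ 507.5 -107.4  129.2] [-8.8  0.1 -7.4]
0.5 [ 499.5 -107.3  120.9] [-8.   0.1 -8.3]
0.4 [ 492.4 -107.3  111.8] [-7.2  0.1 -9.1]
0.3 [ 486.1 -107.2  101.9] [-6.2  0.1 -9.9]
0.2 [ 480.9 -107.1   91.4] [ -5.2   0.1 -10.5]
0.1 [ 476.7 -107.1   80.4] [ -4.2   0.1 -11. ]
```

apply_moves(
  moves=[
    [0,0,0,0,-0.015,0,-1],
    [0,0,0,0,-0.015,0,-1],
    [0,0,0,0,-0.016,-0.002,-1],
    [0,0,0,0,-0.009,-0.008,-1],
    [0,0,0,0,-0.01,-0.007,-1],
    [0,0,0,0,-0.011,-0.006,-1],
    [0,0,0,0,-0.012,-0.006,-1],
    [0,0,0,0,-0.012,-0.004,-1],
  ],
)

```text
clock: 24.45
tcp_pos: [0.6275, -0.1132, 0.1556]
orientation: [2.235, 2.202, 0.005]
contact_force: [3.1, -0.0, 2.1]
grip_width: -0.0003
gripper_force: 1.6
```

Run:
```python
from h import *
o=telemetry.get_obs();print(o['tcp_pos'],o['contact_force'])
grab_frame('scene')
c,T=cam('scene')
for s in silhouettes('lid','scene'): print(round(s['p'],2),np.round(s['extent']))
for th in (2.2,1.9,1.7,1.5): print(th,proj(c,T,lidp(th,.124,.019,.1)),proj(c,T,lidp(th,.124,.019,-.1)))
```

```text
[ 0.6275 -0.1132  0.1556] [ 3.0514 -0.04    2.1083]
0.94 [188. 240.  89.  50.]
0.86 [240. 172.  69.  45.]
2.2 [263.7724 194.6089] [196.8579 173.2252]
1.9 [268.0722 181.1781] [200.9845 160.2938]
1.7 [271.3529 172.7828] [204.491  152.3198]
1.5 [274.762  165.3423] [208.385 145.341]
```

Contact is 3 N and the lid is moving. Continue along the arc.

apply_moves(
  moves=[
    [0,0,0,0,-0.012,-0.002,-1],
    [0,0,0,0,-0.012,-0.002,-1],
    [0,0,0,0,-0.011,-0.001,-1],
    [0,0,0,0,-0.011,0,-1],
    [0,0,0,0,-0.011,0.001,-1],
    [0,0,0,0,-0.011,0.002,-1],
    [0,0,0,0,-0.011,0.003,-1],
    [0,0,0,0,-0.01,0.004,-1],
  ],
)

```text
clock: 25.22
tcp_pos: [0.5372, -0.1113, 0.148]
orientation: [2.237, 2.205, 0.001]
contact_force: [0.9, -0.2, 0.9]
grip_width: 0.0003
gripper_force: 0.7
```

Run:
```python
from h import *
o=telemetry.get_obs();print(o['tcp_pos'],o['contact_force'])
grab_frame('scene')
c,T=cam('scene')
for s in silhouettes('lid','scene'):
    ys,xs=np.nonzero(s['mask']);print(round(s['p'],2),np.round(s['extent']),'right', xs.max(),ys[xs>=xs.max()-1].mean(),'top',ys.min(),'left',xs.min(),ys[xs<=xs.min()+1].mean())
for th in (2,1.5,1.2,1.,.9,.8): print(th,proj(c,T,lidp(th,.124,.019,.1)),proj(c,T,lidp(th,.124,.019,-.1)),proj(c,T,lidp(th,0,.019,-.1)))
```

```text
[ 0.5372 -0.1113  0.148 ] [ 0.8984 -0.2346  0.8563]
0.89 [190. 239.  84.  53.] right 229 225.57142857142858 top 214 left 146 250.52941176470588
0.65 [248. 161.  68.  58.] right 283 154.7 top 133 left 213 168.16666666666666
2 [266.5354 185.6017] [199.4371 164.5301] [212.2569 178.2362]
1.5 [274.762  165.3423] [208.385 145.341] [211.6822 176.6199]
1.2 [279.7327 156.7146] [214.4998 137.4246] [211.6733 175.1228]
1.0 [282.7213 152.9793] [218.4644 134.1423] [211.8131 173.9832]
0.9 [284.069  151.7602] [220.3447 133.1363] [211.9251 173.3882]
0.8 [285.3017 150.9777] [222.1308 132.5555] [212.0638 172.7845]
```

apply_moves(
  moves=[
    [0,0,0,0,-0.01,0.005,-1],
    [0,0,0,0,-0.01,0.006,-1],
    [0,0,0,0,-0.009,0.007,-1],
    [0,0,0,0,-0.008,0.008,-1],
    [0,0,0,0,-0.008,0.009,-1],
    [0,0,0,0,-0.007,0.01,-1],
    [0,0,0,0,-0.006,0.01,-1],
    [0,0,0,0,-0.005,0.01,-1],
  ],
)

```text
clock: 25.98
tcp_pos: [0.4735, -0.1106, 0.082]
orientation: [-2.237, -2.205, 0.001]
contact_force: [-0.4, 0.5, 0.6]
grip_width: -0.0002
gripper_force: 0.4
```

apply_moves(
  moves=[
    [0,0,0,0,0,0.001,-1],
    [0,0,0,0,0,0.001,-1],
    [0,0,0,0,0,0.001,-1],
    [0,0,0,0,0,0.001,-1],
    [0,0,0,0,0,0,-1],
    [0,0,0,0,0,0,-1],
    [0,0,0,0,0,0,-1],
    [0,0,0,0,0,0,-1],
  ],
)

```text
clock: 26.65
tcp_pos: [0.4744, -0.1105, 0.079]
orientation: [2.237, 2.205, 0.001]
contact_force: [0.6, -0.5, 1.1]
grip_width: 0.0001
gripper_force: 0.2
```

apply_moves(
  moves=[
    [0,0,0,0,0,0.001,-1],
    [0,0,0,0,0,0.001,-1],
    [0,0,0,0,0,0.001,-1],
    [0,0,0,0,0,0,-1],
    [0,0,0,0,0,0,-1],
    [0,0,0,0,0,0,-1],
    [0,0,0,0,0,0,-1],
    [0,0,0,0,0,0,-1],
  ],
)

```text
clock: 27.32
tcp_pos: [0.4741, -0.1105, 0.0761]
orientation: [-2.238, -2.205, -0.0]
contact_force: [-2.2, 0.3, 6.8]
grip_width: 0.0001
gripper_force: 3.4
```

Force is building against the catch. Keep pressing.

apply_moves(
  moves=[
    [0,0,0,0,0,0.001,-1],
    [0,0,0,0,0,0.001,-1],
    [0,0,0,0,0,0.001,-1],
    [0,0,0,0,0,0.001,-1],
    [0,0,0,0,0,0,-1],
    [0,0,0,0,0,0,-1],
    [0,0,0,0,0,0,-1],
    [0,0,0,0,0,0,-1],
  ],
)

```text
clock: 27.98
tcp_pos: [0.4743, -0.1105, 0.0718]
orientation: [2.237, 2.205, 0.0]
contact_force: [-0.3, -0.5, 0.7]
grip_width: 0.0002
gripper_force: 0.0
```

The force dropped, so it has snapped. Touch down to verify the face is at 69 mm.

apply_moves(
  moves=[
    [0,0,0,0,0,0.001,-1],
    [0,0,0,0,0,0.001,-1],
    [0,0,0,0,0,0.001,-1],
    [0,0,0,0,0,0,-1],
    [0,0,0,0,0,0.001,-1],
    [0,0,0,0,0,0,-1],
    [0,0,0,0,0,0,-1],
    [0,0,0,0,0,0,-1],
  ],
)

```text
clock: 28.65
tcp_pos: [0.4743, -0.1105, 0.0687]
orientation: [-2.238, -2.204, -0.001]
contact_force: [-4.6, 1.2, 15.8]
grip_width: -0.0001
gripper_force: 8.0
```

apply_moves(
  moves=[
    [0,0,0,0,0,-0.005,-1],
    [0,0,0,0,0,-0.02,-1],
    [0,0,0,0,0,-0.04,-1],
    [0,0,0,0,0,-0.04,-1],
    [0,0,0,0,0,-0.04,-1],
    [0,0,0,0,0,-0.02,-1],
    [0,0,0,0,0,0,-1],
    [0,0,0,0,0,0,-1],
  ],
)

```text
clock: 29.32
tcp_pos: [0.4748, -0.1104, 0.2337]
orientation: [2.236, 2.204, 0.004]
contact_force: [-0.5, 0.6, -0.4]
grip_width: 0.0001
gripper_force: 0.0
```

Run:
```python
from h import *
o=telemetry.get_obs();print(o['tcp_pos'],o['contact_force'],o['clock'])
grab_frame('scene');c,T=cam('scene')
for n in ('lid','brick','mug','dish','tub','handpiece'):
    for s in silhouettes(n,'scene'): print(n,round(s['p'],2),np.round(s['extent']))
for th in (0,.1): print([np.round(proj(c,T,lidp(th,.124,.019,y)),1) for y in (.1,-.1)],[np.round(proj(c,T,lidp(th,0,.019,y)),1) for y in (.1,-.1)])
# lid top front edge height from wrist (front edge on outer face, both sides)
c,T=cam('wrist');im=grab_frame('wrist');S=cv2.cvtColor(im,cv2.COLOR_BGR2HSV)[:,:,1].astype(int)
for y in (60,100,150,200,230):
    k=np.nonzero(S[y]<80)[0]
    if len(k): print(y,k.min(),[np.round(atz(c,T,(k.min(),y),z),4)[:2] for z in (.069,.079)], lidp(0,.124,.019,.05)[:2])
```

```text
[ 0.4748 -0.1104  0.2337] [-0.4853  0.5613 -0.4081] 29.3167
lid 0.94 [254. 166.  74.  48.]
lid 0.62 [186. 236.  88.  52.]
brick 0.81 [274. 234.  35.  36.]
mug 0.81 [424. 246.  38.  43.]
mug 0.67 [275. 234.  36.  39.]
dish 0.9 [196. 134.  32.  26.]
tub 0.97 [158. 169.  30.  38.]
handpiece 0.77 [358. 259.  29.  25.]
handpiece 0.47 [341. 176.  30.   9.]
[array([290.2, 159.1]), array([231.5, 141.7])] [array([275.5, 187.7]), array([213.9, 168.4])]
[array([290.1, 156.8]), array([230.9, 139.4])] [array([275.3, 188.2]), array([213.6, 168.8])]
60 491 [array([ 0.6353, -0.0114]), array([ 0.63  , -0.0124])] [ 0.4514 -0.0869]
100 254 [array([ 0.4526, -0.038 ]), array([ 0.4533, -0.0381])] [ 0.4514 -0.0869]
150 255 [array([ 0.452 , -0.0772]), array([ 0.4528, -0.0761])] [ 0.4514 -0.0869]
200 240 [array([ 0.4379, -0.1191]), array([ 0.4391, -0.1166])] [ 0.4514 -0.0869]
230 241 [array([ 0.4376, -0.1459]), array([ 0.4388, -0.1425])] [ 0.4514 -0.0869]
```

The lid's outer face measures 69 mm, so it is shut and latched. The bystanders have not moved.

```bash
python3 -c "
from bench import order
print(order.hand_in())"
```

```text
the job is handed in; nothing more can be done
None
```

The handpiece was rolled lever-up onto its flat and laid in its case's cradle with the nose to the left. The lid is shut with the catch snapped, and the job was handed in at about 29 s; the first roll attempt slipped back to its start and was repeated.

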